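# Set the brew stand to mug height and cam it shut

## Task

Get the coffee brew stand ready for a mug: lift the steel filter basket by its handle up and off its hook and seat it level in the ring of the stand's sliding arm. Then take hold of the black knob of the arm's cam lever, raise the arm by it until the top of its collar meets the rubber ring on the post and, holding the arm at that height, swing the lever fully shut. Finish still holding the knob, and leave the other things on the worktop where they are.

Things in the scene. Friction and masses are not known exactly. Their poses are not given: they have to be found in the camera images.
- basket_handle (a point): Middle of the straight top bar of the filter basket's handle: 76 mm long (this frame's y), 6 mm thick (x), 8 mm high (z), on two wire legs, 54 mm above the underside of the rim. The bar's middle hangs on the hook, so pinch it across its thickness beside the hook, 15 to 30 mm from the middle (either side).
- basket_rim (a point): Centre of the underside of the filter basket's rim (axes as basket_handle); this face rests on the ring when seated. The basket (loose, 80 to 130 g) is a slotted steel cone, 40 mm wide at its foot, 70 mm under its flat rim, which is 94 mm across, 2.5 mm thick and 50 mm above the foot.
- hook_saddle (a point): Bottom of the hook's saddle, on which the bar rests, 204 mm up. The hook, an 8 mm steel bar, runs at y = 0 along this frame's -x from a fixed post (75 mm off along +x, 206 mm high, foot 112 mm wide), peaks 12 mm above the saddle, ends 18 mm beyond it in a tip 13 mm above it. It passes between bar and rim: lift the basket 15 to 35 mm, then take it off along -x (75 mm clears the rim).
- ring_seat (a point): Centre of the sliding arm's ring, level with its top face: 76 mm wide inside, 89 outside, 8 thick; 125 mm up with the arm down. z up; the axis of the post (14 mm steel, 210 mm high, fixed) is 92 mm off along this frame's -y. The stand's wooden foot (150 mm along x, 225 along y, 18 high) spans 75 mm either side of the post in x, -70 to +155 mm in y.
- collar_top (a point): Centre of the top face of the sliding arm's collar (32 mm wide, 35 mm high, round the post, on the post's axis; axes as ring_seat). 135 mm above the worktop with the arm down.
- mark (a point): Centre of the lower face of the black rubber ring (21 mm wide, 4 mm thick) on the post, above the collar: the height mark. It sits at another height each time (165 to 190 mm above the worktop). It does not stop the collar.
- knob (a point): Centre of the cam lever's upright round black knob, 22 mm wide and 50 mm high (25 mm above this point, 25 below, where it stands on the flat lever). 148 mm above the worktop with the arm down; it goes up and down with the arm.
- pivot (a point): Point on the upright axis about which the lever swings, level with the knob's centre, which is 70 mm from this axis (axes as ring_seat). It moves with the arm, 24 mm from the post's axis along ring_seat's -x.
- carriage (a joint): Height of the sliding arm above its lower stop, m (0 to 0.065). It slides freely on the post while the lever is open and sinks to the stop when not held (arm, lever and basket weigh about 3.5 N).
- lever (a joint): Angle of the cam lever, rad: 0 = fully shut at a stop (knob on the pivot's -y side, axes as ring_seat), 1.57 = open (knob on its -x side), 1.75 = open stop. It shuts anticlockwise seen from above and stays where left. Over the last 0.7 rad the eccentric presses on the post and clamps the arm: a few newtons at the knob.
- mug: Striped mug, 84 x 112 x 89 mm, loose, not to be disturbed. Origin at the centre of its underside.
- mill: Wooden pepper mill, 58 mm wide, 170 mm high, loose, not to be disturbed. Origin at the centre of its underside.
- teaspoon: Teaspoon, 140 mm long, lying loose, not to be disturbed. Origin at the centre of its underside.
- scissors: Scissors, 199 mm long, lying loose, not to be disturbed. Origin at the centre of their underside.
There are look-alikes about, which are no part of the job. What is shaped like the part that bears basket_handle but orange is not meant.

How it is judged (in metres and radians):
On the way, in this order (a step that is already met when the one before it is completed fails the run):
1. the basket is lifted off its hook in the gripper (contact force between the fingers and basket above 0.5 N and (z of basket_handle in the frame of hook_saddle above 0.02 m or horizontal distance between basket_handle and hook_saddle above 0.04 m)), for 0.1 s.
2. the basket sits level in the ring, let go (horizontal distance between basket_rim and ring_seat below 0.006 m and z of basket_rim in the frame of ring_seat between -0.004 and 0.004 m and contact force between the fingers and basket below 0.1 N and angle between basket_rim's own z axis and vertical below 0.1 rad), for 0.2 s.
3. the arm is held by its knob at the rubber ring, the lever still open (z of collar_top in the frame of mark between -0.005 and 0.005 m and value of joint lever above 0.9 rad and contact force between the fingers and lever above 1 N), for 0.2 s.
At the end, for the whole second after the job is handed in: Lever shut (under 0.12 rad); collar top within 5 mm of the rubber ring's lower face; gripper holds the knob (over 1 N); basket, not touched by the gripper, sits in the ring: centred within 6 mm, rim within 4 mm of the ring's top, tilt under 0.1 rad (all of step 2 and value of joint lever below 0.12 rad and z of collar_top in the frame of mark between -0.005 and 0.005 m and contact force between the fingers and lever above 1 N); the arm keeps its last pose, push and grip.
It fails at once if the lever is shut while the collar is away from the rubber ring (lever under 0.5 rad, collar more than 12 mm off) (value of joint lever below 0.5 rad and (z of collar_top in the frame of mark above 0.012 m or z of collar_top in the frame of mark below -0.012 m)).
It fails at once if the mug, the mill, the teaspoon or the scissors are pushed more than 30 mm (distance of any of mug, mill, teaspoon, scissors from where it was at the start of the episode above 0.03 m).
It also fails if it takes over 48 s, if anything falls off the work surface, if the arm or the gripper's body presses on something with over 40 N, if the wrist force passes 120 N, or if a joint passes its speed limit or range.

## Robot

A 6-joint arm with a two-finger parallel gripper is mounted at the origin on a cart in front of the work surface, level with it; the furniture and walls round the work are solid. World frame = base frame: x ahead of the robot, y to its left, z up, the work surface at z = 0. Lengths are in mm, angles in rad, forces in N, time in s.
With the tool pointing down it reaches from about 325 to 925 mm from the base axis. Payload 3.1 kg.
Tool frame: the origin (TCP) lies midway between the tips of the shut fingers; the grasp point (between the pads) lies 19 mm behind it; z points along the fingers, y is the direction in which the jaws open and shut (so a half turn about z gives the same grasp; the last joint's range is limited). The gripper opens to 85 mm and grips with 20 to 120 N. Pads are 22 mm wide; open, the fingers measure 114 mm over their backs; the gripper's body (76 mm by 85 mm) begins 54 mm behind the grasp point. The pads swing forward as they close: fully open they stand 13 mm farther back than shut.
Start: joints at [-1.337, 0.217, 1.613, -0, 1.311, -0.112], TCP at [211.865, -588.007, 204.5] pointing down, gripper open.
Joint ranges: [-2.75, 2.75], [-0.78, 2.1], [0.31, 2.55], [-1.13, 4.27], [0.13, 2.63], [-2.58, 2.58]. Speed limits (rad/s): [2.79, 2.79, 3.14, 3.14, 3.14, 3.14].

## Interface

Orientations are given as [roll, pitch, yaw] about the fixed x, y, z axes, in that order (R = Rz(yaw) Ry(pitch) Rx(roll)).
In Python, from workcell import status, grab_frame, finish_job gives the robot as it stands.
- The arm moves only by the tool send_rows, never from a script. Its argument "plan" is a list of rows, each an object with "rotation": the turn, a rotation vector about the tool's x, y, z as a fraction of full scale, a list of three; "offset": the shift along the tool's x, y, z as a fraction of full scale, a list of three; "hand": the closure, from 0 (fully open) to 1 (shut). A call has 1 to 20 rows; each row shifts and turns the pose as measured when the row begins, along the tool's axes as they then stand; what a row does not reach is not made up. Full scale, the value 1, is 0.02 m for a shift and pi/2 rad for a turn. A row lasts 1/8 s, in which the tool goes at most 62.5 mm and 10.7 degrees, less where a joint would pass 70% of its speed; a pose out of reach is approached as far as the arm can. A call with a number of a shift or a turn outside -1 to 1 is refused whole. A call with a gripper value outside its range is refused whole. The fingers move at their own pace and stop on an object; "newtons" is the grip in N (left out, the last holds). Time passes only in rows, so rows that do not move let the fingers close. It gives the time, the measured TCP pose, the force and the opening at its end, in the units of the state.
- status.read_state(): the state, without advancing time (a new reading comes with each control period).
- grab_frame(name): name is "scene" or "side" or "wrist"; returns a dict with "frame" (384x512x3 uint8, red, green, blue), "intrinsics" (3x3 intrinsics, pixels), "extrinsics" (4x4, takes a point from world to camera coordinates); the wrist camera has in their place "mount" (4x4, takes a point from camera to tool coordinates, whose origin is the TCP and whose axes are the flange's). Camera axes: x right, y up, looking along -z (the intrinsics and any distortion apply to the point x, -y, -z); pixel columns grow to the right and rows downward; lengths in mm; the calibration is good to about 2 mm. A picture is of the moment at which its call begins: read the wrist's pose just before it. There is no depth.
- finish_job(): hands the job in, once; it reports no verdict.
The state is a dict: "t": time; "joints": joint angles; "dq": joint speeds; "joint_torque": joint torques, N m; "ee_pos": TCP position; "eef_rot": TCP orientation; "contact_force": force on the tool from outside, world axes, zero at the start; "moment": the same for the moment, N m; "gripper_width": finger opening in mm.
Only numpy, scipy, OpenCV 4.12 (cv2) and the standard library are available. Lean on these libraries where they do the work, as an engineer would, in place of code of your own. Each camera call takes 0.05 s, during which the arm holds its last target.

## Working session

There is one attempt and no reset: what is moved stays moved. The work goes in short steps, Python scripts to look and compute and a tool call to move; the robot and the scene stay as the last step left them, time stands still between calls to the robot, and variables do not carry over. Pictures are saved under pics/ and viewed, and the job is handed in when it is done.

Besides the shell and the picture viewer there is one more tool, called after "Call:" by a JSON object that holds its "name" and its "arguments", one argument or row to a line. send_rows: Moves the arm, as the interface text tells. Its arguments: {"type":"object","properties":{"plan":{"type":"array"},"newtons":{"type":"number"}},"required":["plan"]}

```bash
ls; mkdir -p pics
python3 - <<'E'
from workcell import status, grab_frame
import cv2
print(status.read_state())
for n in ["scene","side","wrist"]:
    f=grab_frame(n); cv2.imwrite(f"pics/{n}0.png",f["frame"][:,:,::-1])
    print(n,{k:v for k,v in f.items() if k!="frame"})
E
```

```text
pics
{'t': 0.0, 'joints': array([-1.33717607e+00,  2.17776091e-01,  1.61496262e+00,  3.30544332e-05,
        1.31130233e+00, -1.12188189e-01]), 'dq': array([ 0.00076409,  0.0001402 , -0.00127456,  0.0009025 , -0.00050327,
       -0.00013559]), 'joint_torque': array([-4.24425525e-04, -3.96851242e+01, -3.03850293e+01, -1.39349645e-04,
        9.76880081e-03, -1.12547787e-05]), 'ee_pos': array([ 211.67722807, -587.10931677,  203.13988216]), 'eef_rot': array([-3.13916323e+00, -3.05830269e-04,  3.45799558e-01]), 'contact_force': array([-0.39059588,  0.18658625, -0.24715323]), 'moment': array([ 0.00065253, -0.02687165, -0.00415362]), 'gripper_width': 85.46150188980526}
scene {'intrinsics': array([[421.06727919,   0.        , 254.47773176],
       [  0.        , 421.06727919, 188.11740198],
       [  0.        ,   0.        ,   1.        ]]), 'extrinsics': array([[-7.62914649e-01, -6.46322145e-01,  1.51301746e-02,
         3.90928847e+02],
       [ 4.22180592e-01, -4.80342295e-01,  7.68787895e-01,
        -2.57711873e+02],
       [-4.89616979e-01,  5.92907213e-01,  6.39324840e-01,
        -
[... 461 characters left out ...]
,
       [-4.61125878e-02, -8.16838149e-01,  5.75020927e-01,
        -1.49556678e+03],
       [ 0.00000000e+00,  0.00000000e+00,  0.00000000e+00,
         1.00000000e+00]])}
wrist {'intrinsics': array([[330.48001419,   0.        , 257.97088138],
       [  0.        , 330.48001419, 188.96191127],
       [  0.        ,   0.        ,   1.        ]]), 'mount': array([[-6.19469469e-05,  9.61042695e-01,  2.76399955e-01,
         6.94913714e+01],
       [ 9.99999258e-01, -2.76841109e-04,  1.18669711e-03,
         7.98236667e-01],
       [ 1.21698546e-03,  2.76399823e-01, -9.61041964e-01,
        -1.68556783e+02],
       [ 0.00000000e+00,  0.00000000e+00,  0.00000000e+00,
         1.00000000e+00]])}
```

View pics/scene0.png

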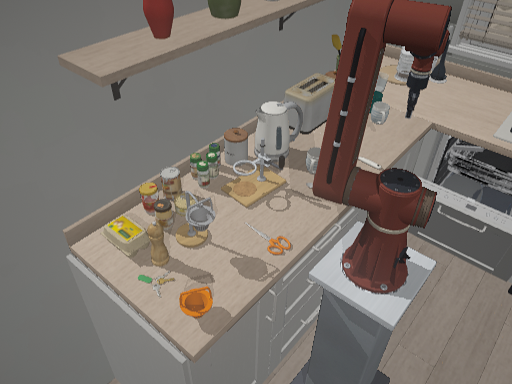

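View pics/side0.png

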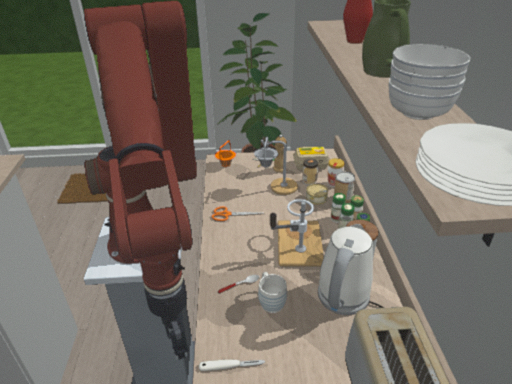

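View pics/wrist0.png

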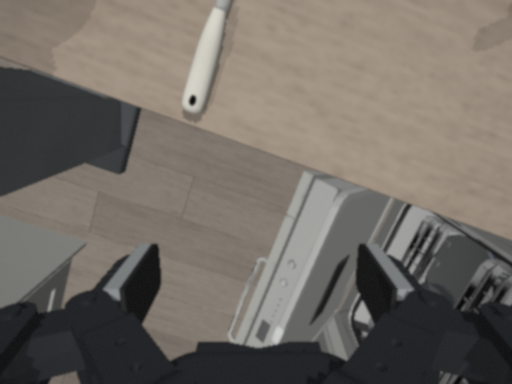

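```bash
cat > h.py <<'E'
from workcell import status, grab_frame
import cv2, numpy as np
def proj(f,P):
    P=np.atleast_2d(P); E=f["extrinsics"];c=P@E[:3,:3].T+E[:3,3]
    K=f["intrinsics"]; x=c[:,0]/-c[:,2]; y=-c[:,1]/-c[:,2]
    return np.c_[K[0,0]*x+K[0,2],K[1,1]*y+K[1,2]]
def ray(f,uv):
    K=f["intrinsics"]; E=f["extrinsics"]
    d=np.array([(uv[0]-K[0,2])/K[0,0],-(uv[1]-K[1,2])/K[1,1],-1])
    R=E[:3,:3]; o=-R.T@E[:3,3]; d=R.T@d
    return o,d/np.linalg.norm(d)
def onz(f,uv,z):
    o,d=ray(f,uv); return o+d*(z-o[2])/d[2]
def tri(f1,u1,f2,u2):
    o1,d1=ray(f1,u1);o2,d2=ray(f2,u2)
    A=np.c_[d1,-d2]; s=np.linalg.lstsq(A,o2-o1,rcond=None)[0]
    p1=o1+s[0]*d1;p2=o2+s[1]*d2
    return (p1+p2)/2,np.linalg.norm(p1-p2)
def wrist():
    from scipy.spatial.transform import Rotation as Ro
    s=status.read_state(); f=grab_frame("wrist")
    T=np.eye(4);T[:3,:3]=Ro.from_euler('xyz',s["eef_rot"]).as_matrix();T[:3,3]=s["ee_pos"]
    f["extrinsics"]=np.linalg.inv(T@f["mount"]); return f,s
def crop(f,x0,y0,x1,y1,k,name):
    a=cv2.resize(f["frame"][y0:y1,x0:x1,::-1],None,fx=k,fy=k,interpolation=cv2.INTER_CUBIC)
    cv2.imwrite("pics/"+name,a)
E
python3 - <<'E'
from h import *
f=grab_frame("scene");crop(f,130,120,330,270,4,"c1.png")
g=grab_frame("side");crop(g,200,130,360,280,4,"c2.png")
for uv in [(282,240),(325,240)]: print(onz(g,uv,0))
E
```

```text
[505.19913677 -28.79578044   0.        ]
[655.05219076 -41.56211241   0.        ]
```

View pics/c1.png

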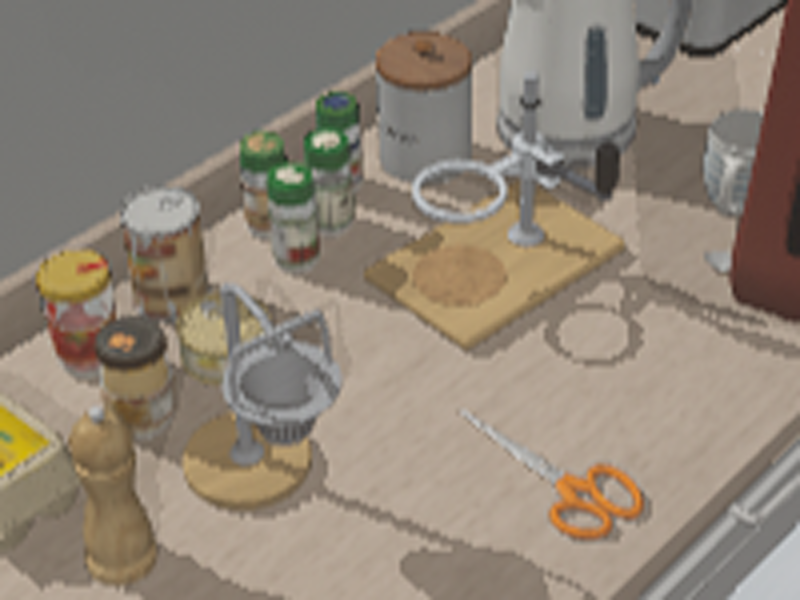

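View pics/c2.png

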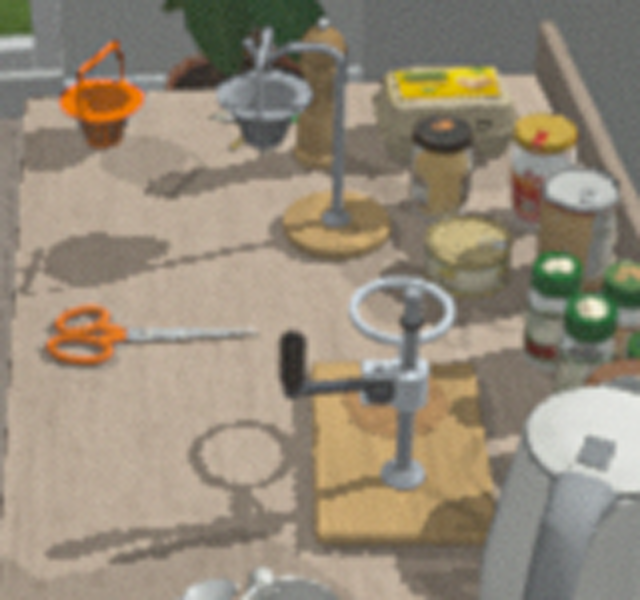

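Run:
```python
from h import *
f=grab_frame("scene");g=grab_frame("side")
def S(x,y): return (130+x/4-.4,120+y/4-.4)
def D(x,y): return (200+x/4-.4,130+y/4-.4)
for n,a,b in [("posttop",(530,82),(412,287)),("postfoot",(527,238),(403,478)),("ringc",(460,190),(402,311)),("knobmid",(608,168),(293,362)),("knobtop",(608,145),(293,335)),
 ("rubber",(531,101),(411,322)),("hookfoot",(248,455),(336,217)),("rimc",(282,380),(265,98)),("barL",(230,290),(265,34)),("barR",(322,318),(263,62)),("collar",(530,140),(408,362))]:
    p,e=tri(f,S(*a),g,D(*b)); print(n,p.round(1),round(e,1))
    print("    ",proj(f,p),proj(g,p)) if n=="rimc" else 0
print("postfoot z18",onz(f,S(527,240),20),onz(g,D(403,478),20))
print("hookdisc",onz(f,S(248,462),12),onz(g,D(336,222),12))
for c in [(313,367),(477,365),(492,538),(318,542)]: print("board",onz(g,D(*c),18).round(1))
for c in [(366,270),(624,240),(467,338),(540,190)]: print("board",onz(f,S(*c),18).round(1))
```

```text
posttop [557.1 -89.5 208.4] 4.0
postfoot [558.8 -97.   15.4] 0.6
ringc [567.8  -5.5 122.4] 0.9
knobmid [465.2 -97.4 147.7] 0.0
knobtop [465.5 -96.  174.1] 0.9
rubber [558.4 -96.6 181.1] 0.7
hookfoot [548.8 296.5  15.3] 1.7
rimc [478.7 308.3 154.9] 2.5
     [[200.41081278 214.85129743]] [[266.10705108 153.90775485]]
barL [494.2 321.2 231.8] 39.7
barR [469.2 275.8 209.4] 9.7
collar [557.4 -94.5 138.4] 1.3
postfoot z18 [552.77964837 -89.89184688  20.        ] [ 558.07582154 -101.64754426   20.        ]
hookdisc [544.17308015 300.35210375  12.        ] [549.21433882 293.12348803  12.        ]
board [499.3  53.4  18. ]
board [648.1  43.3  18. ]
board [ 619.  -175.2   18. ]
board [ 479.2 -168.1   18. ]
board [643.   49.2  18. ]
board [ 480.9 -156.5   18. ]
board [502.7  59.   18. ]
board [ 597.5 -165.4   18. ]
```

Candidates for "filter basket": the grey steel one hanging on the hook, scene (200,215) / side (266,154), and the orange look-alike standing on the table, scene (195,300) / side (225,157). I choose the grey one on the hook; the crop confirms it's steel with its bar over the hook. First lift and turn the tool, and then travel.

Call:
{"name": "send_rows", "arguments": {
  "plan": [
    {"rotation":[0,0,-0.117],"offset":[0,0,-1],"hand":0},
    {"rotation":[0,0,-0.117],"offset":[0,0,-1],"hand":0},
    {"rotation":[0,0,-0.117],"offset":[0,0,-1],"hand":0},
    {"rotation":[0,0,-0.117],"offset":[0,0,-1],"hand":0},
    {"rotation":[0,0,-0.117],"offset":[0,0,-1],"hand":0},
    {"rotation":[0,0,-0.117],"offset":[0,0,-1],"hand":0}
  ]
}}

```text
t: 1.1
ee_pos: [211.4, -586.0, 324.0]
eef_rot: [-3.139, -0.007, 1.473]
contact_force: [-0.4, -0.3, 0.1]
gripper_width: 85.2
```

Run:
```python
from h import *
f=grab_frame("scene");
def S(x,y): return (130+x/4-.4,120+y/4-.4)
print("mill",onz(f,S(122,565),0),"milltop",onz(f,S(98,412),170))
print("spice",onz(f,S(140,420),0))
```

```text
mill [545.62514737 441.37513105   0.        ] milltop [547.50028158 435.27827051 170.        ]
spice [664.54232129 320.90923766   0.        ]
```

Call:
{"name": "send_rows", "arguments": {
  "plan": [
    {"rotation":[0,0,0],"offset":[1,0.2,0],"hand":0},
    {"rotation":[0,0,0],"offset":[1,0.2,0],"hand":0},
    {"rotation":[0,0,0],"offset":[1,0.2,0],"hand":0},
    {"rotation":[0,0,0],"offset":[1,0.2,0],"hand":0},
    {"rotation":[0,0,0],"offset":[1,0.2,0],"hand":0},
    {"rotation":[0,0,0],"offset":[1,0.2,0],"hand":0},
    {"rotation":[0,0,0],"offset":[1,0.2,0],"hand":0},
    {"rotation":[0,0,0],"offset":[1,0.2,0],"hand":0},
    {"rotation":[0,0,0],"offset":[1,0.2,0],"hand":0},
    {"rotation":[0,0,0],"offset":[1,0.2,0],"hand":0},
    {"rotation":[0,0,0],"offset":[1,0.2,0],"hand":0},
    {"rotation":[0,0,0],"offset":[1,0.2,0],"hand":0},
    {"rotation":[0,0,0],"offset":[1,0.2,0],"hand":0},
    {"rotation":[0,0,0],"offset":[1,0.2,0],"hand":0},
    {"rotation":[0,0,0],"offset":[1,0.2,0],"hand":0},
    {"rotation":[0,0,0],"offset":[1,0.2,0],"hand":0},
    {"rotation":[0,0,0],"offset":[1,0.2,0],"hand":0},
    {"rotation":[0,0,0],"offset":[1,0.2,0],"hand":0},
    {"rotation":[0,0,0],"offset":[1,0.2,0],"hand":0},
    {"rotation":[0,0,0],"offset":[1,0.2,0],"hand":0}
  ]
}}

```text
t: 3.65
ee_pos: [337.5, -172.4, 327.6]
eef_rot: [3.14, -0.0, 1.469]
contact_force: [-0.0, -0.3, 0.1]
gripper_width: 85.2
```

Call:
{"name": "send_rows", "arguments": {
  "plan": [
    {"rotation":[0,0,0],"offset":[1,0.3,0],"hand":0},
    {"rotation":[0,0,0],"offset":[1,0.3,0],"hand":0},
    {"rotation":[0,0,0],"offset":[1,0.3,0],"hand":0},
    {"rotation":[0,0,0],"offset":[1,0.3,0],"hand":0},
    {"rotation":[0,0,0],"offset":[1,0.3,0],"hand":0}
  ]
}}

```text
t: 4.28
ee_pos: [377.7, -69.3, 327.9]
eef_rot: [3.138, 0.0, 1.47]
contact_force: [-0.1, -0.3, -1.5]
gripper_width: 85.3
```

Run:
```python
from h import *
f,s=wrist(); np.savez("w1.npz",**f); cv2.imwrite("pics/w1.png",f["frame"][:,:,::-1]); print(s["ee_pos"],s["eef_rot"],s["t"])
print(proj(f,[[567.5,-5,125],[558,-95,180],[465,-97,148]]))
```

```text
[377.65452508 -69.27621297 327.90091036] [3.13780132e+00 4.35861454e-04 1.46955050e+00] 4.275
[[427.80473196  80.52930129]
 [442.1995884  174.82128497]
 [340.06935705 178.17739739]]
```

View pics/w1.png

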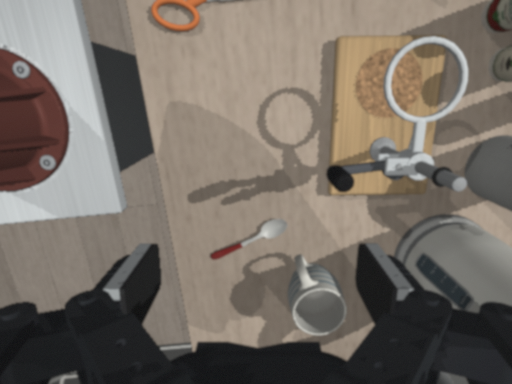

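Call:
{"name": "send_rows", "arguments": {
  "plan": [
    {"rotation":[0,0,0],"offset":[1,0.19,0],"hand":0},
    {"rotation":[0,0,0],"offset":[1,0.19,0],"hand":0},
    {"rotation":[0,0,0],"offset":[1,0.19,0],"hand":0},
    {"rotation":[0,0,0],"offset":[1,0.19,0],"hand":0},
    {"rotation":[0,0,0],"offset":[1,0.19,0],"hand":0},
    {"rotation":[0,0,0],"offset":[1,0.19,0],"hand":0},
    {"rotation":[0,0,0],"offset":[1,0.19,0],"hand":0},
    {"rotation":[0,0,0],"offset":[1,0.19,0],"hand":0},
    {"rotation":[0,0,0],"offset":[1,0.19,0],"hand":0},
    {"rotation":[0,0,0],"offset":[1,0.19,0],"hand":0},
    {"rotation":[0,0,0],"offset":[1,0.19,0],"hand":0},
    {"rotation":[0,0,0],"offset":[1,0.19,0],"hand":0},
    {"rotation":[0,0,0],"offset":[1,0.19,0],"hand":0},
    {"rotation":[0,0,0],"offset":[1,0.19,0],"hand":0},
    {"rotation":[0,0,0],"offset":[1,0.19,0],"hand":0},
    {"rotation":[0,0,0],"offset":[0,0,0],"hand":0.3}
  ]
}}

```text
t: 6.32
ee_pos: [462.2, 237.6, 328.2]
eef_rot: [3.135, 0.003, 1.473]
contact_force: [-0.0, -0.3, -1.2]
gripper_width: 69.7
```

Run:
```python
from h import *
f,s=wrist(); np.savez("w2.npz",**f); cv2.imwrite("pics/w2.png",cv2.resize(f["frame"][:,:,::-1],None,fx=1.5,fy=1.5,interpolation=2)); print(s["ee_pos"],s["eef_rot"],s["t"],s["gripper_width"])
```

```text
[462.23087937 237.60425252 328.1559131 ] [3.13537278 0.003446   1.47328114] 6.325 69.72151627198444
```

View pics/w2.png

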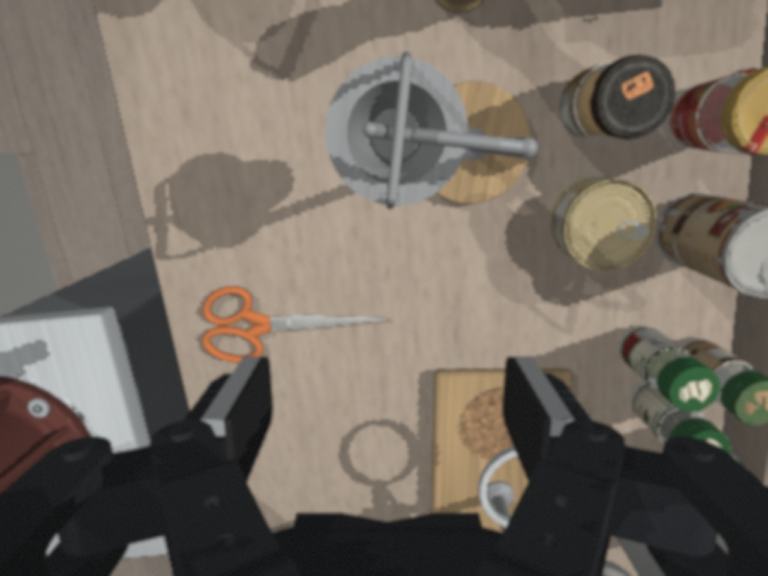

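The wrist picture shows the steel basket at (398,130), with its bar running from (406,57) to (391,203) and the hook crossing it from (372,128) to the post at (530,148).

Run:
```python
from h import *
f=dict(np.load("w2.npz"))
for n,u,z in [("barfar",(406,57),212),("barnear",(391,203),212),("hooktip",(370,129),217),("posttop",(528,148),206),("rimc",(398,130),156.5)]:
    print(n,onz(f,(u[0]/1.5,u[1]/1.5),z).round(1))
crop=f["frame"][20:160,190:380,::-1]; cv2.imwrite("pics/w2c.png",cv2.resize(crop,None,fx=4,fy=4,interpolation=2))
```

```text
barfar [483.4 347.6 212. ]
barnear [468.3 272.1 212. ]
hooktip [460.8 313.3 217. ]
posttop [548.5 294.6 206. ]
rimc [477.5 312.2 156.5]
```

View pics/w2c.png

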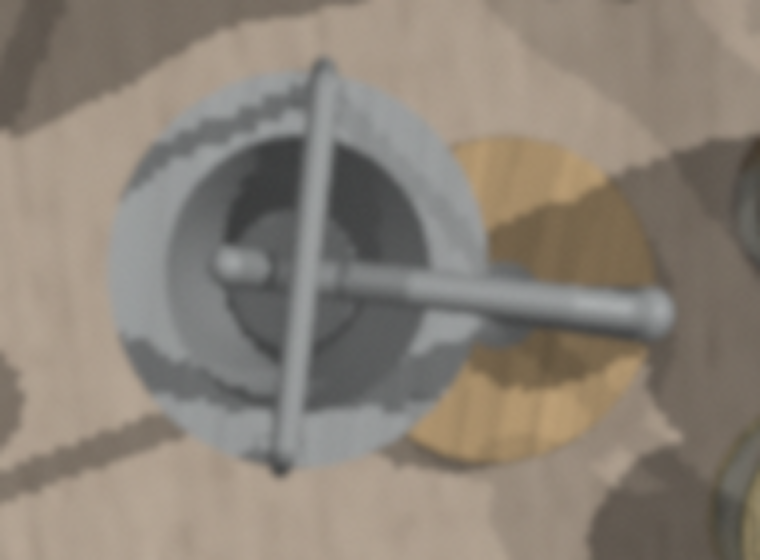

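Call:
{"name": "send_rows", "arguments": {
  "plan": [
    {"rotation":[0,0,0.065],"offset":[0,0,0],"hand":0.55},
    {"rotation":[0,0,0],"offset":[0.95,-0.01,0.5],"hand":0.55},
    {"rotation":[0,0,0],"offset":[0.95,-0.01,0.5],"hand":0.55},
    {"rotation":[0,0,0],"offset":[0.95,-0.01,0.5],"hand":0.55},
    {"rotation":[0,0,0],"offset":[0.95,-0.01,0.5],"hand":0.55},
    {"rotation":[0,0,0],"offset":[0.95,-0.01,0.5],"hand":0.55},
    {"rotation":[0,0,0],"offset":[0,0,0],"hand":0.55}
  ]
}}

```text
t: 7.25
ee_pos: [480.6, 336.2, 271.8]
eef_rot: [3.138, 0.006, 1.372]
contact_force: [-0.1, -0.1, -0.2]
gripper_width: 38.4
```

Run:
```python
from h import *
f,s=wrist(); np.savez("w3.npz",**f); cv2.imwrite("pics/w3.png",cv2.resize(f["frame"][:,:,::-1],None,fx=1.5,fy=1.5,interpolation=2)); print(s["ee_pos"],s["eef_rot"],s["t"],s["gripper_width"])
print(proj(f,[[475.9,309.9,212],[483.4,347.6,212],[468.3,272.1,212]])*1.5)
```

```text
[480.5988386  336.18241422 271.79022762] [3.13772428 0.0062965  1.37227892] 7.25 38.36202735609893
[[388.35619143 341.53327045]
 [388.2431883  266.48477161]
 [388.30836255 410.44618003]]
```

View pics/w3.png

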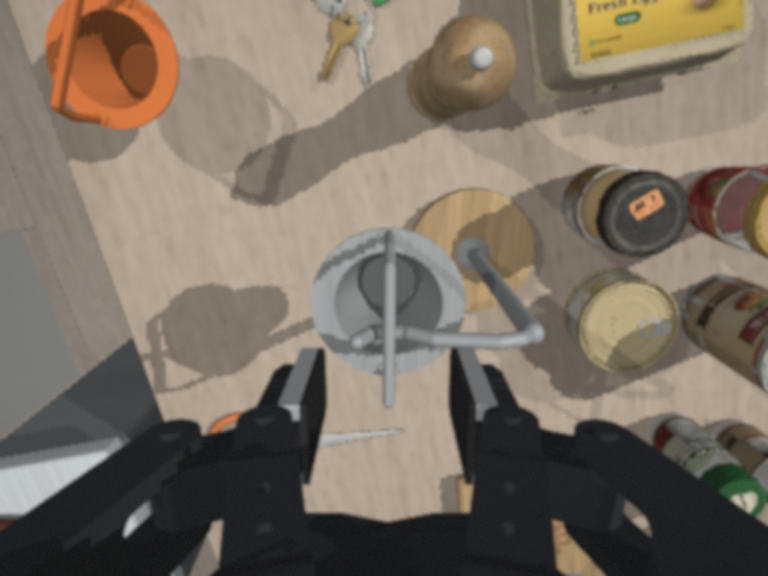

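Run:
```python
from h import *
f=dict(np.load("w2.npz"));g=dict(np.load("w3.npz"))
q=lambda *u:(u[0]/1.5,u[1]/1.5)
for n,a,b in [("far",(406,57),(389,233)),("near",(391,203),(389,402)),("mid",(400,134),(389,331)),("posttop",(528,148),(532,334)),("tip",(370,129),(360,340))]:
    p,e=tri(f,q(*a),g,q(*b)); print(n,p.round(1),e.round(1), onz(g,q(*b),212).round(1))
```

```text
far [485.8 354.4 164.5] 0.6 [486.9 363.3 212. ]
near [468.4 270.8 201.2] 0.2 [469.6 276.8 212. ]
mid [476.8 309.4 197.4] 1.0 [477.3 315.3 212. ]
posttop [549.4 294.5 200.9] 1.0 [546.3 299.7 212. ]
tip [461.4 313.2 210.9] 1.5 [462.3 313.5 212. ]
```

Call:
{"name": "send_rows", "arguments": {
  "plan": [
    {"rotation":[0,0,0],"offset":[-0.18,0,1],"hand":0.55},
    {"rotation":[0,0,0],"offset":[0,0,1],"hand":0.55},
    {"rotation":[0,0,0],"offset":[0,0,1],"hand":0.55},
    {"rotation":[0,0,0],"offset":[0,0,0.9],"hand":0.55},
    {"rotation":[0,0,0],"offset":[0,0,0],"hand":0.55}
  ]
}}

```text
t: 7.92
ee_pos: [479.7, 328.0, 189.4]
eef_rot: [3.137, 0.008, 1.369]
contact_force: [0.5, -0.2, 1.8]
gripper_width: 38.7
```

Run:
```python
from h import *
f,s=wrist(); np.savez("w4.npz",**f); cv2.imwrite("pics/w4.png",cv2.resize(f["frame"][:,:,::-1],None,fx=1.5,fy=1.5,interpolation=2)); print(s["ee_pos"],s["eef_rot"],s["t"],s["gripper_width"])
f=grab_frame("scene");crop(f,150,170,250,270,6,"s4.png")
```

```text
[479.73345817 328.04167985 189.41821835] [3.13694381 0.00805717 1.36946941] 7.925 38.74832697099052
```

View pics/w4.png

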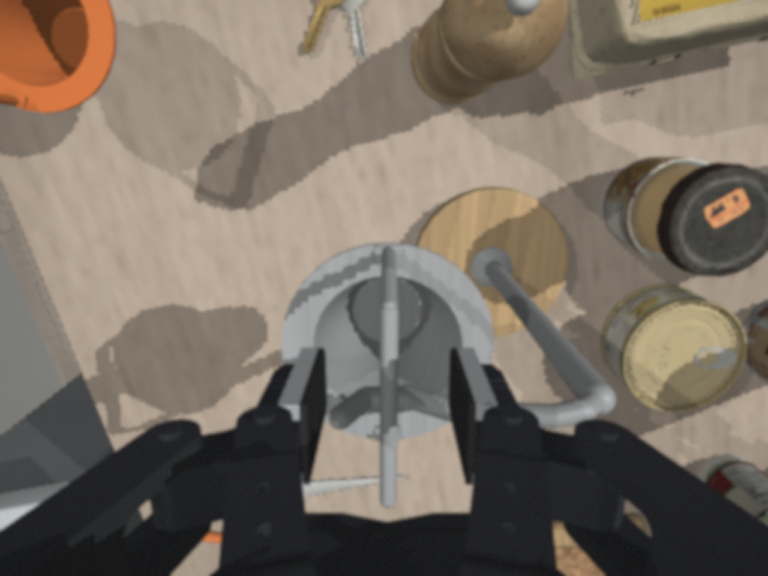

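View pics/s4.png

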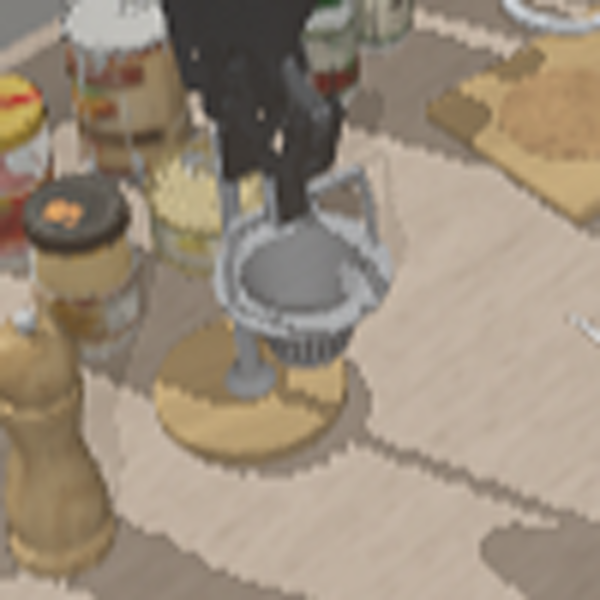

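Run:
```python
from h import *
g=dict(np.load("w4.npz"))
q=lambda *u:(u[0]/1.5,u[1]/1.5)
for n,b,z in [("near",(389,503),210),("posttop",(602,399),210),("far bend",(389,303),211)]: print(n,onz(g,q(*b),z).round(1))
```

```text
near [469.  274.4 210. ]
posttop [546.9 300.7 210. ]
far bend [484.1 348.6 211. ]
```

Call:
{"name": "send_rows", "arguments": {
  "plan": [
    {"rotation":[0,0,0],"offset":[0.25,0,0],"hand":0.55},
    {"rotation":[0,0,0],"offset":[0,0,0],"hand":1},
    {"rotation":[0,0,0],"offset":[0,0,0],"hand":1},
    {"rotation":[0,0,0],"offset":[0,0,0],"hand":1},
    {"rotation":[0,0,0],"offset":[0,0,0],"hand":1}
  ],
  "newtons": 60
}}

```text
t: 8.65
ee_pos: [484.4, 335.6, 195.5]
eef_rot: [3.129, 0.001, 1.37]
contact_force: [-0.6, 0.9, -0.5]
gripper_width: -0.2
```

Run:
```python
from h import *
f,s=wrist(); np.savez("w5.npz",**f); cv2.imwrite("pics/w5.png",cv2.resize(f["frame"][:,:,::-1],None,fx=1.5,fy=1.5,interpolation=2)); print(s["ee_pos"],s["eef_rot"],s["t"],s["gripper_width"],s["dq"])
f=grab_frame("scene");crop(f,150,170,250,270,6,"s5.png")
```

```text
[484.37743214 335.57361732 195.49765277] [3.12864119e+00 1.13892475e-03 1.36996969e+00] 8.65 -0.15081895472573623 [ 0.0005512  -0.00127784 -0.00209109 -0.00150151  0.0014631  -0.00025057]
```

View pics/w5.png

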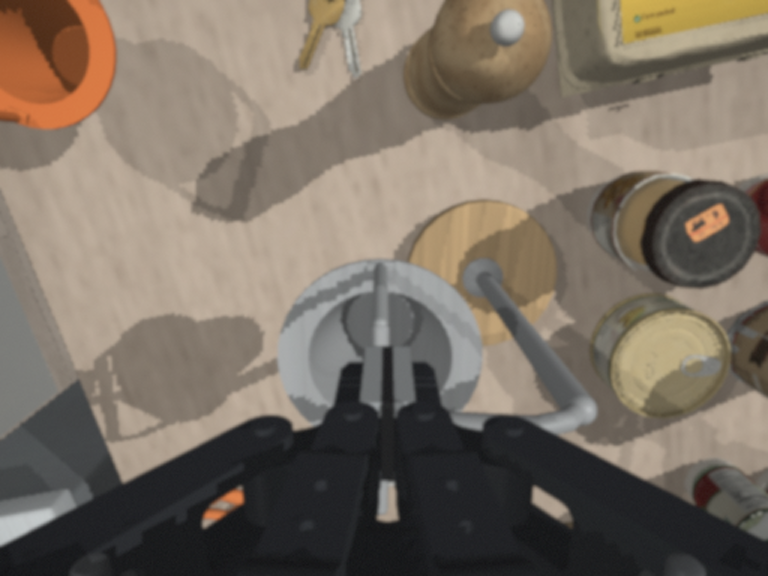

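View pics/s5.png

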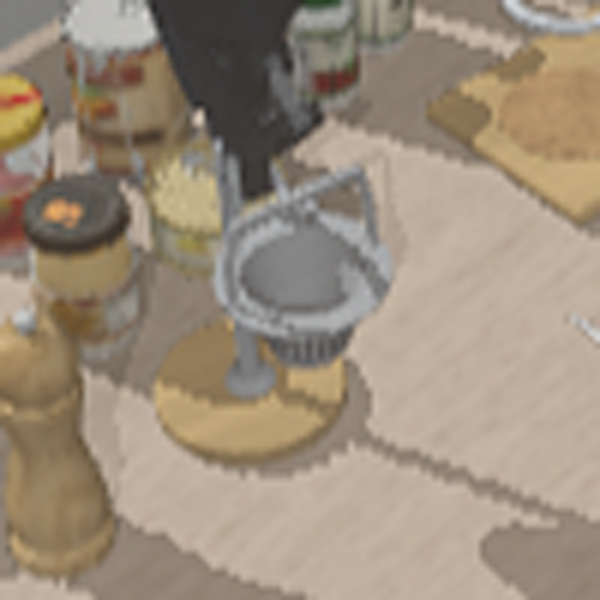

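Run:
```python
from h import *
g=dict(np.load("w5.npz")); f=grab_frame("scene"); s=grab_frame("side")
tcp=status.read_state()["ee_pos"]
pts=np.array([tcp,[484,348.7,208],[469,274.4,208],[480.8,333,208],[476.5,311.5,154]])
print(proj(g,pts)*1.5); print((proj(f,pts)-[150,170])*6); 
crop(s,230,120,330,190,8,"d5.png"); print((proj(s,pts)-[230,120])*8)
```

```text
[[387.87679285 338.4517611 ]
 [379.70127757 317.20822695]
 [380.85992089 506.91346019]
 [379.88312038 361.21885839]
 [380.24746732 354.7057834 ]]
[[251.07049397 234.18742298]
 [230.28343872 229.26081186]
 [355.66894673 169.46203165]
 [257.41621121 216.36686688]
 [301.02227716 275.37951703]]
[[295.32347292 171.84923661]
 [292.33600614 136.33490383]
 [274.44838935 210.95718941]
 [288.6039551  151.64877953]
 [283.95226947 269.78376374]]
```

View pics/d5.png

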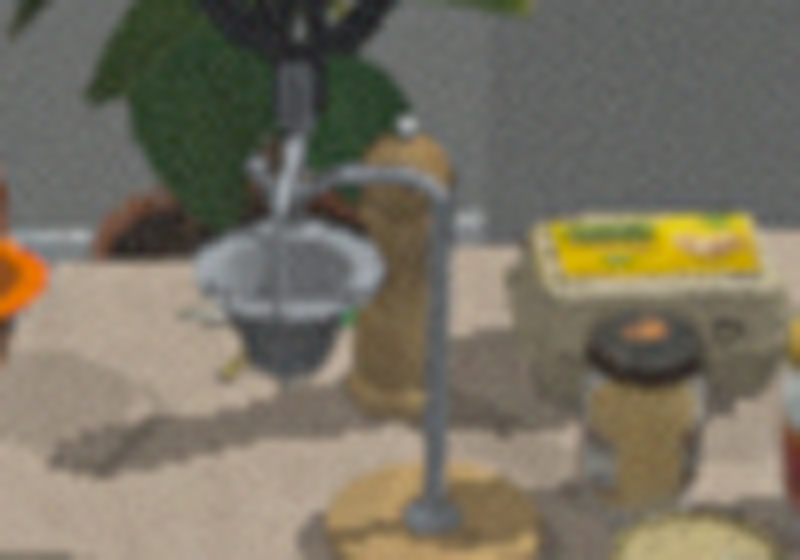

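Run:
```python
from h import *
g=dict(np.load("w5.npz")); f=grab_frame("scene"); s=grab_frame("side")
st=status.read_state(); tcp=st["ee_pos"]; print(tcp,st["contact_force"])
print(tri(f,(150+262/6,170+195/6),s,(230+297/8,120+130/8)))
for dz in (0,10,20,30): print(dz,proj(g,tcp+[0,0,dz])*1.5)
crop(f,160,170,220,220,12,"s6.png");crop(s,240,115,300,165,12,"d6.png")
```

```text
[484.3101041  335.5121162  195.28718412] [-0.45113566  0.35099598 -0.40907786]
(array([482.86385386, 328.81282399, 220.43991131]), np.float64(4.351413789592695))
0 [[387.8828961  338.37555745]]
10 [[388.32825099 349.44774618]]
20 [[388.82637758 361.83191834]]
30 [[389.38724625 375.77595238]]
```

View pics/s6.png

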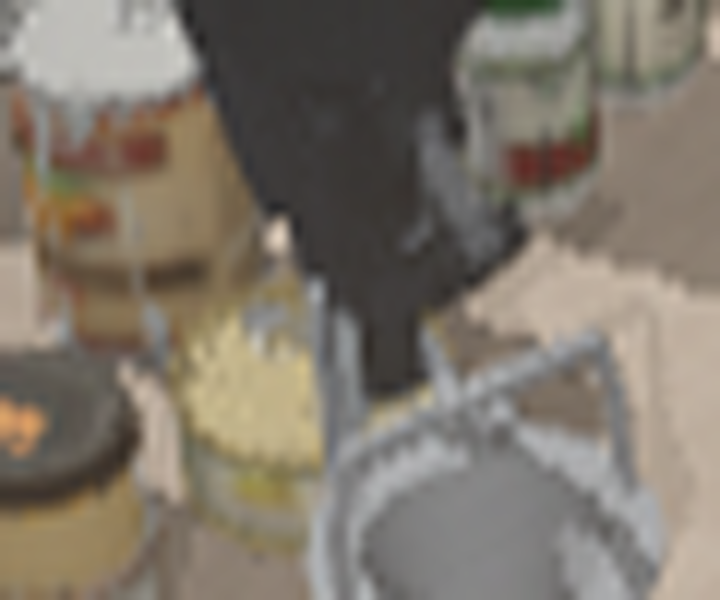

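View pics/d6.png

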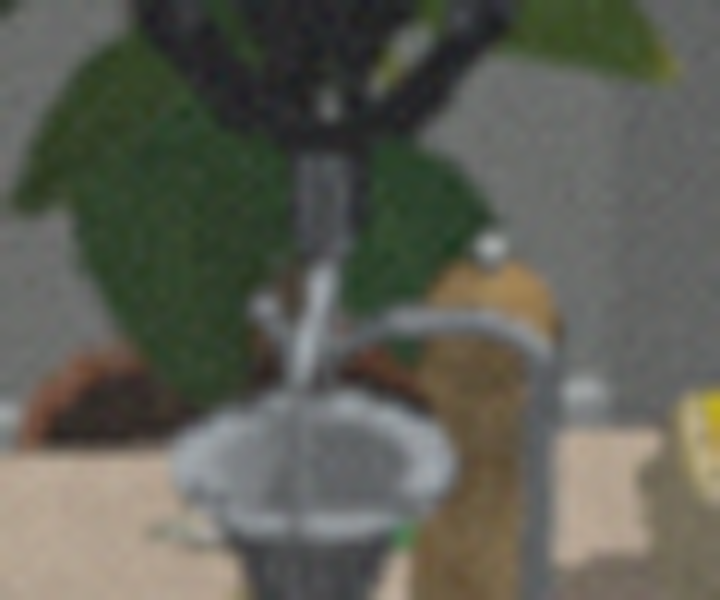

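Call:
{"name": "send_rows", "arguments": {
  "plan": [
    {"rotation":[0,0,0],"offset":[-0.15,-0.12,-0.2],"hand":0.5},
    {"rotation":[0,0,0],"offset":[0,0,0],"hand":0.5},
    {"rotation":[0,0,0],"offset":[0,0,0.5],"hand":0.5},
    {"rotation":[0,0,0],"offset":[0,0,0.5],"hand":0.5},
    {"rotation":[0,0,0],"offset":[0,0,0],"hand":0.5}
  ],
  "newtons": 60
}}

```text
t: 9.57
ee_pos: [480.8, 332.5, 177.4]
eef_rot: [3.13, 0.002, 1.37]
contact_force: [0.3, 0.6, -0.1]
gripper_width: 42.9
```

Run:
```python
from h import *
f=grab_frame("scene"); s=grab_frame("side");st=status.read_state();print(st["t"],st["ee_pos"],st["eef_rot"],st["gripper_width"],st["contact_force"])
a=cv2.resize(f["frame"][170:220,160:220,::-1],None,fx=6,fy=6,interpolation=2);b=cv2.resize(s["frame"][115:165,240:300,::-1],None,fx=6,fy=6,interpolation=2)
cv2.imwrite("pics/p7.png",np.hstack([a,b]))
g,_=wrist(); cv2.imwrite("pics/w7.png",g["frame"][:,:,::-1])
```

```text
9.675 [481.49893262 332.81677706 178.60153055] [3.12846195e+00 9.44580692e-04 1.36980215e+00] 42.55470895430335 [ 0.09821033  0.25782281 -0.24094404]
```

View pics/p7.png

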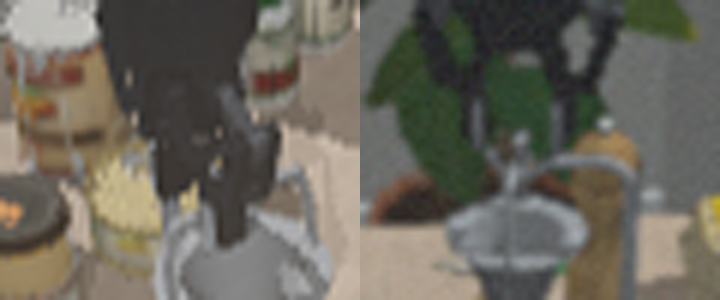

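View pics/w7.png

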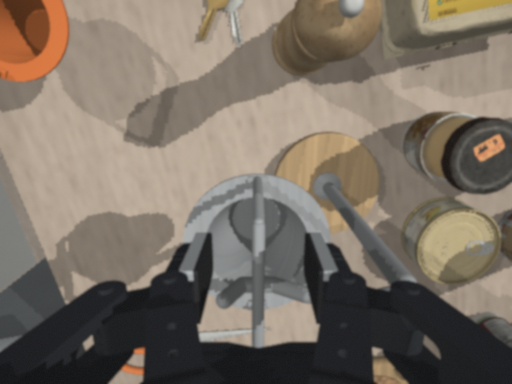

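Call:
{"name": "send_rows", "arguments": {
  "plan": [
    {"rotation":[0,0,0],"offset":[0,0,0.4],"hand":0.5},
    {"rotation":[0,0,0],"offset":[0,0,0],"hand":1},
    {"rotation":[0,0,0],"offset":[0,0,0],"hand":1},
    {"rotation":[0,0,0],"offset":[0,0,0],"hand":1},
    {"rotation":[0,0,0],"offset":[0,0,0],"hand":1}
  ],
  "newtons": 60
}}

```text
t: 10.35
ee_pos: [482.5, 333.1, 171.4]
eef_rot: [3.127, -0.0, 1.37]
contact_force: [-0.1, -0.2, -0.1]
gripper_width: 4.1
```

Run:
```python
from h import *
f=grab_frame("scene"); s=grab_frame("side");st=status.read_state();print(st["t"],st["ee_pos"],st["eef_rot"],st["gripper_width"],st["contact_force"])
a=cv2.resize(f["frame"][170:220,160:220,::-1],None,fx=6,fy=6,interpolation=2);b=cv2.resize(s["frame"][115:165,240:300,::-1],None,fx=6,fy=6,interpolation=2)
cv2.imwrite("pics/p8.png",np.hstack([a,b]))
```

```text
10.45 [482.44991285 333.12103018 171.34495008] [ 3.12662001e+00 -2.33964536e-04  1.36985335e+00] 4.078134895981388 [ 0.26124868 -0.26781632  0.32224458]
```

View pics/p8.png

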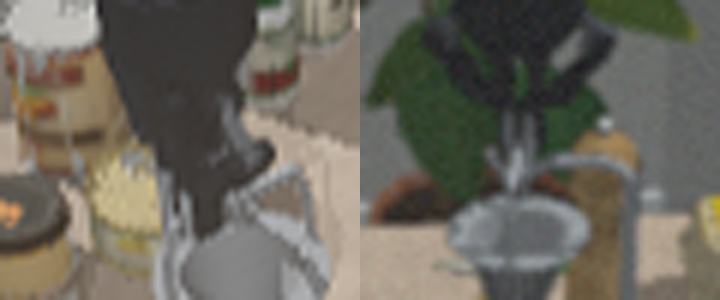

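Call:
{"name": "send_rows", "arguments": {
  "plan": [
    {"rotation":[0,0,0],"offset":[0,0,-0.3],"hand":1},
    {"rotation":[0,0,0],"offset":[0,0,-0.3],"hand":1},
    {"rotation":[0,0,0],"offset":[0,0,-0.3],"hand":1},
    {"rotation":[0,0,0],"offset":[0,0,-0.3],"hand":1},
    {"rotation":[0,0,0],"offset":[0,0,0],"hand":1}
  ]
}}

```text
t: 11.08
ee_pos: [482.2, 333.5, 197.4]
eef_rot: [3.126, -0.001, 1.37]
contact_force: [0.3, -0.6, -0.4]
gripper_width: 4.2
```

Run:
```python
from h import *
f=grab_frame("scene"); s=grab_frame("side");st=status.read_state();print(st["t"],st["ee_pos"],st["eef_rot"],st["gripper_width"],st["contact_force"])
a=cv2.resize(f["frame"][165:225,160:220,::-1],None,fx=6,fy=6,interpolation=2);b=cv2.resize(s["frame"][105:165,240:300,::-1],None,fx=6,fy=6,interpolation=2)
cv2.imwrite("pics/p9.png",np.hstack([a,b]))
```

```text
11.175 [481.69613793 333.22656241 196.52964201] [ 3.12739712e+00 -1.51250144e-04  1.36979494e+00] 4.074465514608668 [ 0.00227425 -0.53237645 -0.48479346]
```

View pics/p9.png

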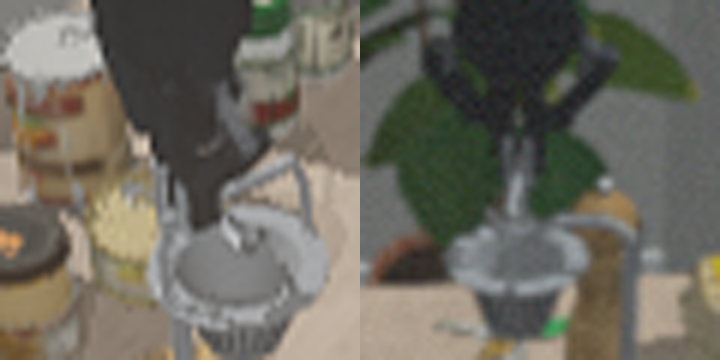

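Call:
{"name": "send_rows", "arguments": {
  "plan": [
    {"rotation":[0,0,0],"offset":[0,-0.6,0],"hand":1},
    {"rotation":[0,0,0],"offset":[0,-0.8,0],"hand":1},
    {"rotation":[0,0,0],"offset":[0,-1,0],"hand":1},
    {"rotation":[0,0,0],"offset":[0,-1,0],"hand":1},
    {"rotation":[0,0,0],"offset":[0,-0.9,0],"hand":1},
    {"rotation":[0,0,0],"offset":[-0.3,0,-0.5],"hand":1},
    {"rotation":[0,0,0],"offset":[-0.6,0,-0.5],"hand":1}
  ]
}}

```text
t: 12.05
ee_pos: [384.6, 333.1, 214.6]
eef_rot: [3.131, 0.002, 1.373]
contact_force: [0.3, -0.8, -0.2]
gripper_width: 4.3
```

Run:
```python
from h import *
f=grab_frame("scene"); st=status.read_state();print(st["t"],st["ee_pos"],st["eef_rot"],st["gripper_width"],st["contact_force"])
crop(f,140,130,320,265,4,"s10.png")
```

```text
12.1 [384.95135255 332.0949251  216.08352838] [3.12948301e+00 2.60095628e-03 1.37202028e+00] 4.005875379339786 [-0.13048317  0.11282477 -1.24921474]
```

View pics/s10.png

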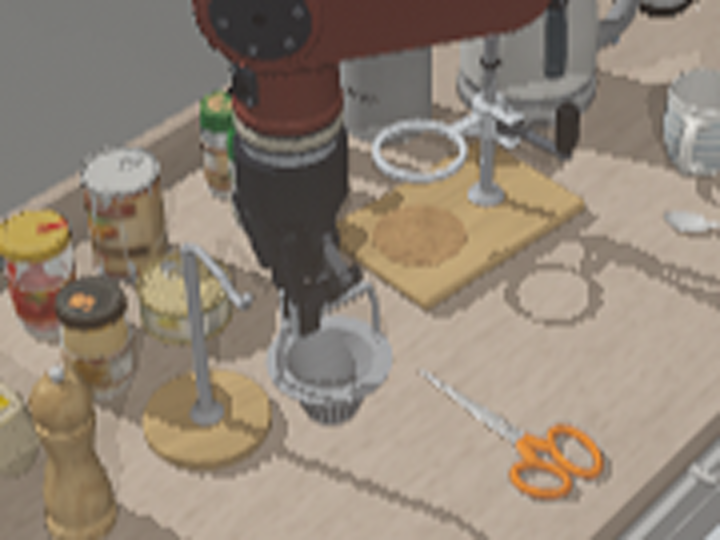

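Call:
{"name": "send_rows", "arguments": {
  "plan": [
    {"rotation":[0,0,0],"offset":[-0.95,0.86,0],"hand":1},
    {"rotation":[0,0,0],"offset":[-0.95,0.86,0],"hand":1},
    {"rotation":[0,0,0],"offset":[-0.95,0.86,0],"hand":1},
    {"rotation":[0,0,0],"offset":[-0.95,0.86,0],"hand":1},
    {"rotation":[0,0,0],"offset":[-0.95,0.86,0],"hand":1},
    {"rotation":[0,0,0],"offset":[-0.95,0.86,0],"hand":1},
    {"rotation":[0,0,0],"offset":[-0.95,0.86,0],"hand":1},
    {"rotation":[0,0,0],"offset":[-0.95,0.86,0],"hand":1},
    {"rotation":[0,0,0],"offset":[-0.95,0.86,0],"hand":1},
    {"rotation":[0,0,0],"offset":[-0.95,0.86,0],"hand":1},
    {"rotation":[0,0,0],"offset":[-0.95,0.86,0],"hand":1},
    {"rotation":[0,0,0],"offset":[-0.95,0.86,0],"hand":1},
    {"rotation":[0,0,0],"offset":[-0.9,0.86,0],"hand":1},
    {"rotation":[0,0,0],"offset":[-0.6,0.6,0],"hand":1},
    {"rotation":[0,0,0],"offset":[0,0,0],"hand":1}
  ]
}}

```text
t: 13.98
ee_pos: [578.8, 9.1, 233.6]
eef_rot: [3.108, -0.004, 1.353]
contact_force: [-0.8, -0.5, -0.1]
gripper_width: 4.1
```

Run:
```python
from h import *
f=grab_frame("scene"); g=grab_frame("side"); w,st=wrist();print(st["t"],st["ee_pos"],st["eef_rot"],st["gripper_width"],st["contact_force"])
np.savez("f11.npz",**f);np.savez("g11.npz",**g);np.savez("w11.npz",**w)
crop(f,200,100,300,200,6,"s11.png");crop(g,250,140,350,240,6,"d11.png");cv2.imwrite("pics/w11.png",cv2.resize(w["frame"][:,:,::-1],None,fx=1.5,fy=1.5))
```

```text
14.075 [578.02009283  10.46345801 233.38582339] [ 3.10916679 -0.00394759  1.35429474] 4.239142241884176 [-0.6108579  -0.01317649 -0.42276542]
```

View pics/s11.png

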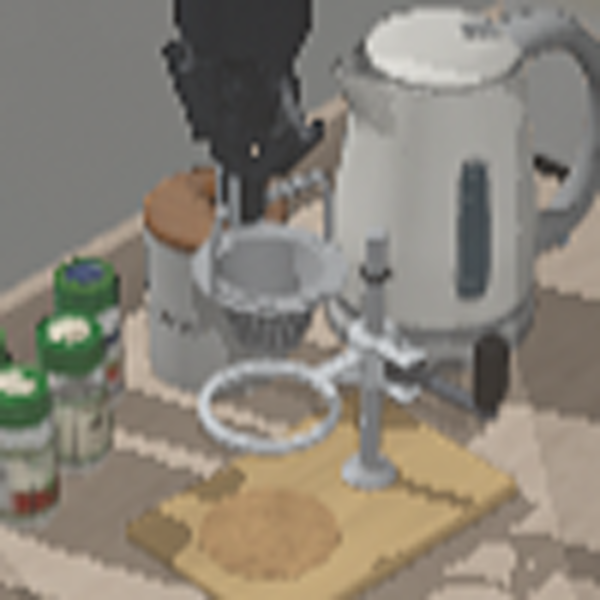

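View pics/d11.png

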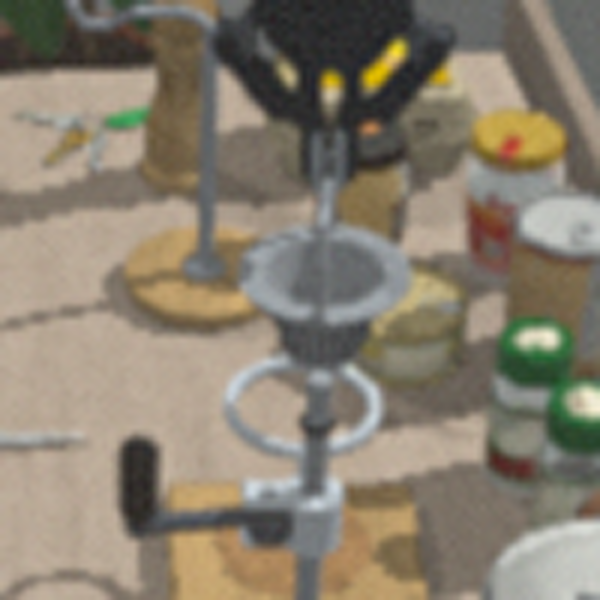

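View pics/w11.png

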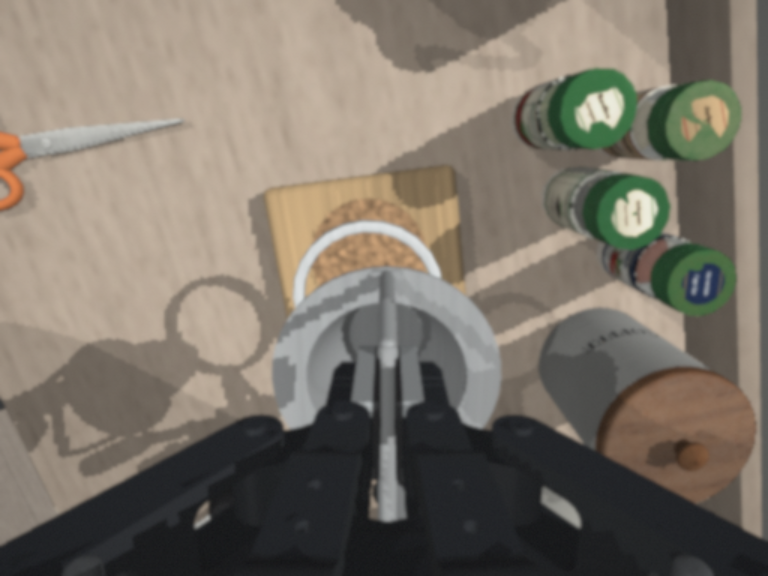

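Run:
```python
from h import *
f=dict(np.load("f11.npz"));g=dict(np.load("g11.npz"))
S=lambda x,y:(200+x/6-.4,100+y/6-.4); D=lambda x,y:(250+x/6-.4,140+y/6-.4)
for n,a,b in [("rim",(268,269),(326,273)),("ring",(269.5,405),(304,404)),("barnear",(327,177),(322,232)),("mark",(375,272),(316,420)),("knobtop",(490,338),(139,442)),("knobbot",(490,410),(141,525)),("posttop",(376,238),(319,375))]:
    p,e=tri(f,S(*a),g,D(*b)); print(n,p.round(1),e.round(1))
# sub-pixel checks by colour masks: dark rubber / knob
```

```text
rim [575.2 -12.1 217.8] 0.9
ring [568.   -4.7 123.2] 0.1
barnear [563.5 -51.3 270.1] 1.0
mark [558.3 -94.9 181.7] 0.6
knobtop [465.8 -94.9 173.9] 1.8
knobbot [465.5 -97.5 118.4] 1.5
posttop [558.  -93.1 209. ] 1.6
```

Call:
{"name": "send_rows", "arguments": {
  "plan": [
    {"rotation":[0.0115,0,0],"offset":[0.285,-0.43,0],"hand":1},
    {"rotation":[0,0,0],"offset":[0,0,0.5],"hand":1},
    {"rotation":[0,0,0],"offset":[0,0,0.5],"hand":1},
    {"rotation":[0,0,0],"offset":[0,0,0.5],"hand":1},
    {"rotation":[0,0,0],"offset":[0,0,0.5],"hand":1},
    {"rotation":[0,0,0],"offset":[0,0,0],"hand":1}
  ]
}}

```text
t: 14.88
ee_pos: [568.4, 21.5, 188.6]
eef_rot: [3.132, -0.004, 1.358]
contact_force: [-0.5, 0.2, -1.1]
gripper_width: 4.2
```

Run:
```python
from h import *
f=grab_frame("scene"); g=grab_frame("side"); st=status.read_state();print(st["t"],st["ee_pos"],st["eef_rot"],st["gripper_width"],st["contact_force"])
np.savez("f12.npz",**f);np.savez("g12.npz",**g)
crop(f,200,100,300,200,6,"s12.png");crop(g,250,140,350,240,6,"d12.png")
```

```text
14.975 [569.34504455  21.44204897 189.89464254] [ 3.12991886 -0.00440498  1.35844615] 4.167771627012665 [-0.05084401  0.60376644 -0.24394465]
```

View pics/s12.png

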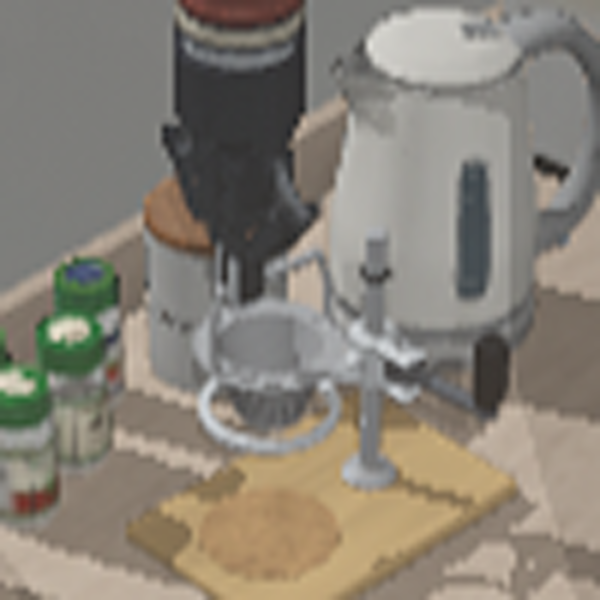

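View pics/d12.png

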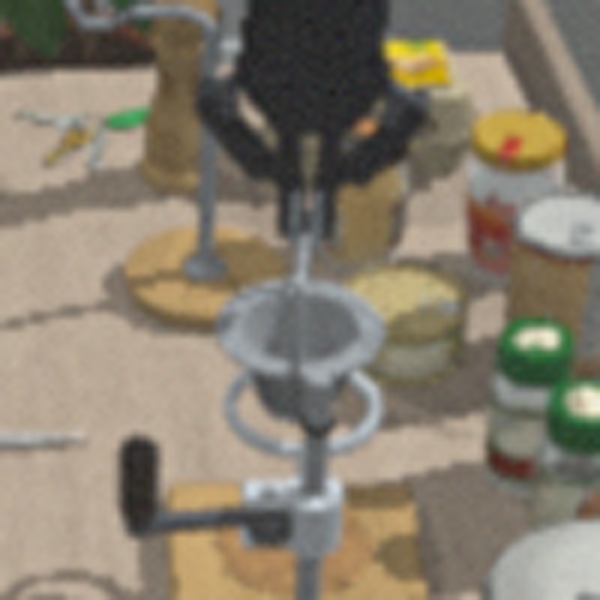

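Run:
```python
from h import *
f=dict(np.load("f12.npz"));g=dict(np.load("g12.npz"))
S=lambda x,y:(200+x/6-.4,100+y/6-.4); D=lambda x,y:(250+x/6-.4,140+y/6-.4)
for n,a,b in [("rim",(269.5,345.5),(301,331)),("ring",(269.5,405),(304,404))]:
    p,e=tri(f,S(*a),g,D(*b)); print(n,p.round(1),e.round(1))
```

```text
rim [564.9  -1.4 171.9] 0.3
ring [568.   -4.7 123.2] 0.1
```

Call:
{"name": "send_rows", "arguments": {
  "plan": [
    {"rotation":[0,0,0],"offset":[-0.12,0.17,0],"hand":1},
    {"rotation":[0,0,0],"offset":[0,0,0.5],"hand":1},
    {"rotation":[0,0,0],"offset":[0,0,0.5],"hand":1},
    {"rotation":[0,0,0],"offset":[0,0,0.4],"hand":1},
    {"rotation":[0,0,0],"offset":[0,0,0.25],"hand":1},
    {"rotation":[0,0,0],"offset":[0,0,0],"hand":1}
  ]
}}

```text
t: 15.72
ee_pos: [573.4, 17.9, 155.3]
eef_rot: [3.129, -0.004, 1.358]
contact_force: [0.3, 0.5, -1.0]
gripper_width: 4.2
```

Run:
```python
from h import *
f=grab_frame("scene"); g=grab_frame("side"); st=status.read_state();print(st["t"],st["ee_pos"],st["eef_rot"],st["gripper_width"],st["contact_force"])
np.savez("f13.npz",**f);np.savez("g13.npz",**g)
crop(f,200,100,300,200,6,"s13.png");crop(g,250,140,350,240,6,"d13.png")
```

```text
15.825 [573.97141899  17.84161517 156.06054298] [ 3.12726341 -0.00467201  1.35800613] 3.897642861939269 [-0.95955842 -0.63072198 -0.917682  ]
```

View pics/s13.png

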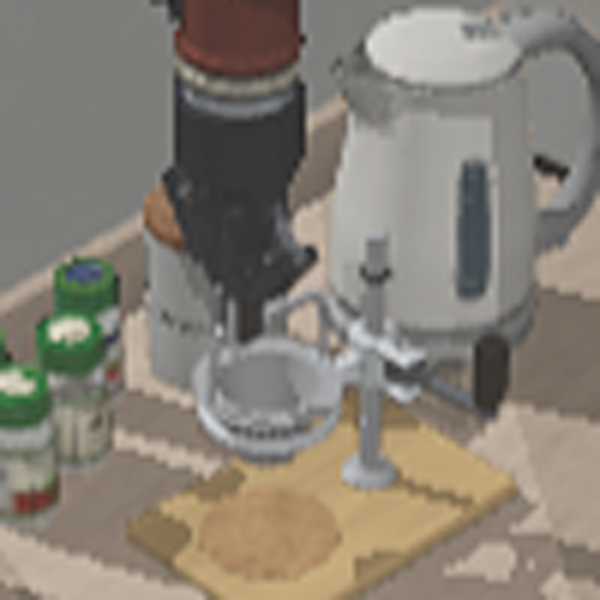

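View pics/d13.png

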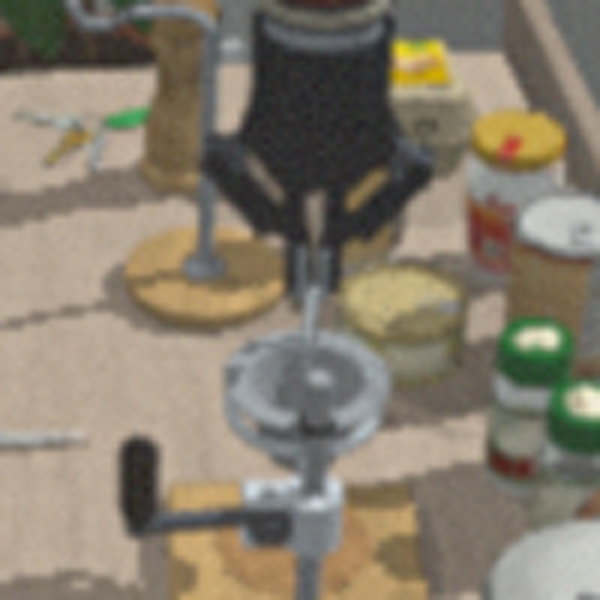

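Run:
```python
from h import *
f=dict(np.load("f13.npz"));g=dict(np.load("g13.npz"))
S=lambda x,y:(200+x/6-.4,100+y/6-.4); D=lambda x,y:(250+x/6-.4,140+y/6-.4)
for n,a,b in [("rim",(269.3,382.5),(306.5,381)),("ring",(269.5,405),(304,404))]:
    p,e=tri(f,S(*a),g,D(*b)); print(n,p.round(1),e.round(1))
```

```text
rim [568.6  -5.4 139.9] 0.0
ring [568.   -4.7 123.2] 0.1
```

Call:
{"name": "send_rows", "arguments": {
  "plan": [
    {"rotation":[0,0,0],"offset":[0,-0.03,0.3],"hand":1},
    {"rotation":[0,0,0],"offset":[0,0,0.25],"hand":1},
    {"rotation":[0,0,0],"offset":[0,0,0],"hand":1},
    {"rotation":[0,0,0],"offset":[0,0,0],"hand":1}
  ]
}}

```text
t: 16.32
ee_pos: [574.1, 18.0, 145.1]
eef_rot: [3.126, -0.005, 1.358]
contact_force: [0.8, -0.6, -0.3]
gripper_width: 4.0
```

Run:
```python
from h import *
f=grab_frame("scene"); g=grab_frame("side"); st=status.read_state();print(st["t"],st["ee_pos"],st["eef_rot"],st["gripper_width"],st["contact_force"])
a=cv2.resize(f["frame"][140:190,220:280,::-1],None,fx=6,fy=6,interpolation=2);b=cv2.resize(g["frame"][180:230,270:330,::-1],None,fx=6,fy=6,interpolation=2)
cv2.imwrite("pics/p14.png",np.hstack([a,b]))
```

```text
16.425 [574.11454355  18.01729563 145.15144151] [ 3.12569795 -0.00487458  1.35815053] 4.086115282577875 [-0.38162074  0.38514572 -0.8459731 ]
```

View pics/p14.png

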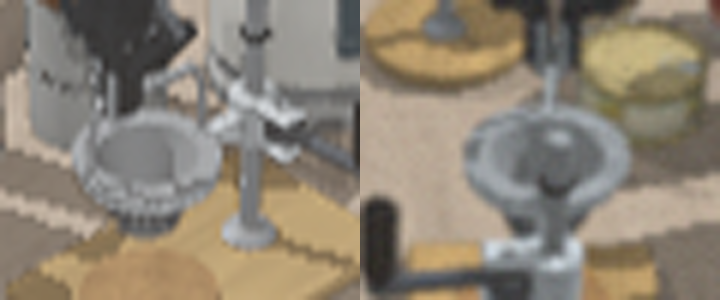

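Call:
{"name": "send_rows", "arguments": {
  "plan": [
    {"rotation":[0,0,0],"offset":[0,0,0.1],"hand":1},
    {"rotation":[0,0,0],"offset":[0,0,0],"hand":1}
  ]
}}

```text
t: 16.68
ee_pos: [574.3, 18.0, 143.3]
eef_rot: [3.125, -0.005, 1.358]
contact_force: [0.3, 0.7, -1.3]
gripper_width: 4.3
```

Run:
```python
from h import *
for i in range(2):
  grab_frame("scene"); st=status.read_state();print(st["t"],st["ee_pos"],st["contact_force"])
```

```text
16.725 [574.45197019  17.95025514 143.43757861] [ 0.87559151 -0.20262054 -0.86070447]
16.775 [574.51470414  17.97756157 143.515228  ] [ 0.47762173  0.41152519 -0.56738416]
```

Call:
{"name": "send_rows", "arguments": {
  "plan": [
    {"rotation":[0,0,0],"offset":[0,0,0.1],"hand":1},
    {"rotation":[0,0,0],"offset":[0,0,0.05],"hand":1}
  ]
}}

```text
t: 17.02
ee_pos: [575.4, 18.1, 142.3]
eef_rot: [3.123, -0.005, 1.358]
contact_force: [-3.6, 0.4, 6.7]
gripper_width: 4.0
```

Run:
```python
from h import *
for i in range(2):
  f=grab_frame("scene"); st=status.read_state();print(st["t"],st["ee_pos"],st["contact_force"])
g=grab_frame("side")
a=cv2.resize(f["frame"][140:190,220:280,::-1],None,fx=6,fy=6,interpolation=2);b=cv2.resize(g["frame"][180:230,270:330,::-1],None,fx=6,fy=6,interpolation=2)
cv2.imwrite("pics/p15.png",np.hstack([a,b]))
```

```text
17.075 [575.42539205  18.13614457 142.3191376 ] [-2.11307804  0.82091477  5.44420548]
17.125 [575.41567795  18.12422661 142.30352568] [-3.42283961  0.73983014  5.33208612]
```

View pics/p15.png

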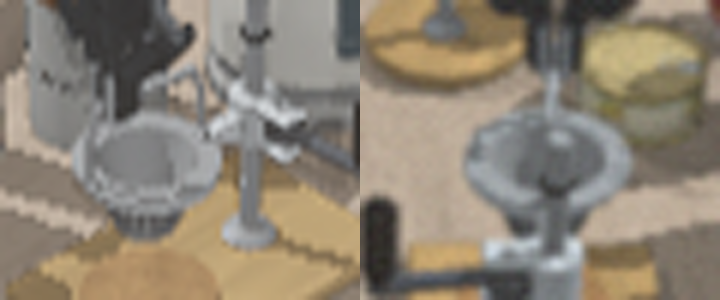

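Call:
{"name": "send_rows", "arguments": {
  "plan": [
    {"rotation":[0,0,0],"offset":[0,0,0],"hand":0.6},
    {"rotation":[0,0,0],"offset":[0,0,0],"hand":0.6},
    {"rotation":[0,0,0],"offset":[0,0,-0.3],"hand":0.5},
    {"rotation":[0,0,0],"offset":[0,0,-0.7],"hand":0.5},
    {"rotation":[0,0,0],"offset":[0,0,-1],"hand":0.5},
    {"rotation":[0,0,0],"offset":[0,0,-1],"hand":0.5},
    {"rotation":[0,0,0],"offset":[0,0,-1],"hand":0.5}
  ]
}}

```text
t: 18.05
ee_pos: [573.1, 17.9, 224.9]
eef_rot: [3.125, -0.005, 1.358]
contact_force: [1.1, -0.5, 0.6]
gripper_width: 42.7
```

Run:
```python
from h import *
f=grab_frame("scene"); g=grab_frame("side"); st=status.read_state();print(st["t"],st["ee_pos"],st["eef_rot"],st["joints"],st["gripper_width"],st["contact_force"])
np.savez("f16.npz",**f);np.savez("g16.npz",**g)
crop(f,200,100,300,200,6,"s16.png");crop(g,250,140,350,240,6,"d16.png")
```

```text
18.15 [575.35668488  17.68280077 227.57012374] [ 3.11818504 -0.00583701  1.35821846] [-0.09292361  0.07696729  1.72733685  0.003102    1.31335261  0.11896868] 42.386198600241464 [ 0.20687997 -0.13838186  0.04793036]
```

View pics/s16.png

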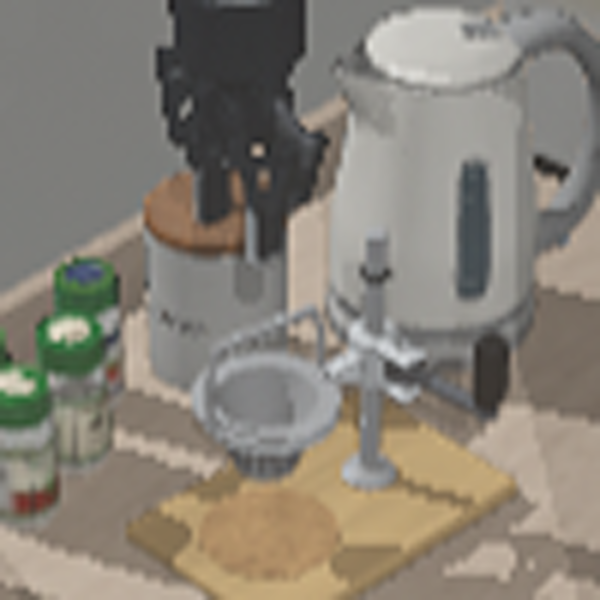

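View pics/d16.png

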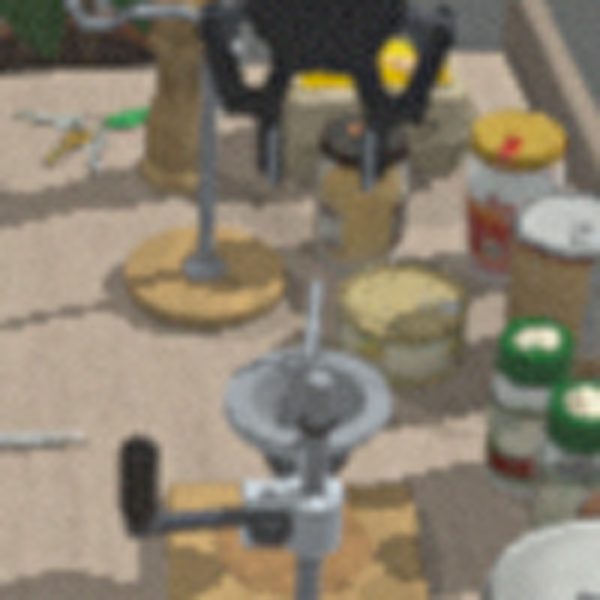

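Run:
```python
from h import *
f=dict(np.load("f16.npz"));g=dict(np.load("g16.npz"))
S=lambda x,y:(200+x/6-.4,100+y/6-.4); D=lambda x,y:(250+x/6-.4,140+y/6-.4)
for n,a,b in [("tip+",(210,222),(368,187)),("tip-",(270,255),(272,182)),("rim",(268,401),(308,399)),("knobtop",(490,338),(138,442)),("knobbot",(490,410),(141,530)),("mark",(375,273),(316,421)),("collartop",(370,352),(318,490))]:
    p,e=tri(f,S(*a),g,D(*b)); print(n,p.round(1),e.round(1))
tcp=np.array([574.3,17.8,226.5]);print((proj(f,tcp)-[200,100])*6,(proj(g,tcp)-[250,140])*6)
```

```text
tip+ [599.5  13.7 254.4] 1.5
tip- [547.5  19.3 256.9] 2.1
rim [569.7  -4.5 126. ] 1.3
knobtop [465.4 -94.8 174. ] 2.3
knobbot [466.  -99.1 116.7] 0.1
mark [558.3 -94.9 181. ] 0.5
collartop [559.5 -88.3 126. ] 8.0
[[234.12243397 276.54750774]] [[314.85700018 226.67908795]]
```

Call:
{"name": "send_rows", "arguments": {
  "plan": [
    {"rotation":[0.013,0,0.103],"offset":[-0.84,-0.52,0],"hand":0.45},
    {"rotation":[0,0,0.103],"offset":[-0.91,-0.38,0],"hand":0.45},
    {"rotation":[0,0,0.103],"offset":[-0.96,-0.23,0],"hand":0.45},
    {"rotation":[0,0,0.103],"offset":[-0.98,-0.07,0],"hand":0.45},
    {"rotation":[0,0,0.103],"offset":[-0.98,0.09,0],"hand":0.45},
    {"rotation":[0,0,0.103],"offset":[-0.95,0.25,0],"hand":0.45},
    {"rotation":[0,0,0.103],"offset":[-0.9,0.4,0],"hand":0.45},
    {"rotation":[0,0,0.103],"offset":[-0.75,0.5,0],"hand":0.45},
    {"rotation":[0,0,0],"offset":[0,0,0],"hand":0.45},
    {"rotation":[0,0,0],"offset":[0,0,0],"hand":0.45}
  ]
}}

```text
t: 19.4
ee_pos: [460.3, -94.8, 222.8]
eef_rot: [-3.134, -0.002, 0.025]
contact_force: [-0.0, -0.6, -0.2]
gripper_width: 47.0
```

Run:
```python
from h import *
f=grab_frame("scene"); g=grab_frame("side"); w,st=wrist();print(st["t"],st["ee_pos"],st["eef_rot"],st["joints"],st["gripper_width"],st["contact_force"])
np.savez("f17.npz",**f);np.savez("g17.npz",**g);np.savez("w17.npz",**w)
crop(f,220,80,320,180,6,"s17.png");crop(g,230,150,330,250,6,"d17.png");cv2.imwrite("pics/w17.png",cv2.resize(w["frame"][:,:,::-1],None,fx=1.5,fy=1.5))
```

```text
19.5 [460.42376771 -94.68897521 222.84064109] [-3.13355957e+00 -1.58127267e-03  2.51631903e-02] [-0.35803561 -0.13874184  1.94611823  0.00826903  1.33576096  1.18565929] 47.0743285095249 [-0.33436519 -0.72579197 -0.42274386]
```

View pics/s17.png

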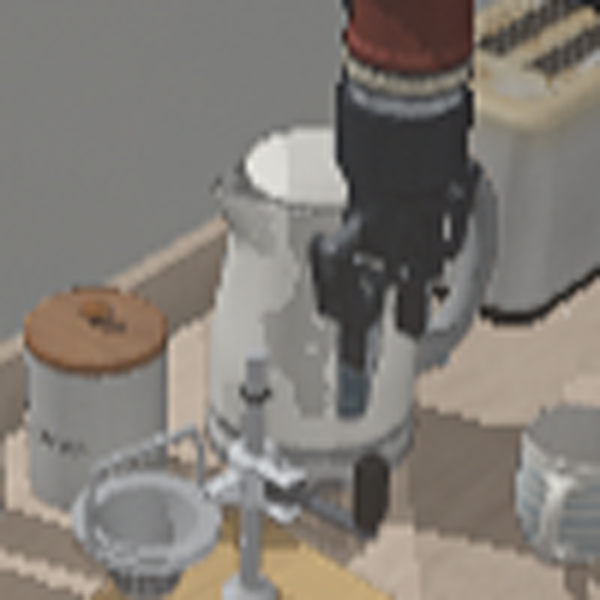

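View pics/d17.png

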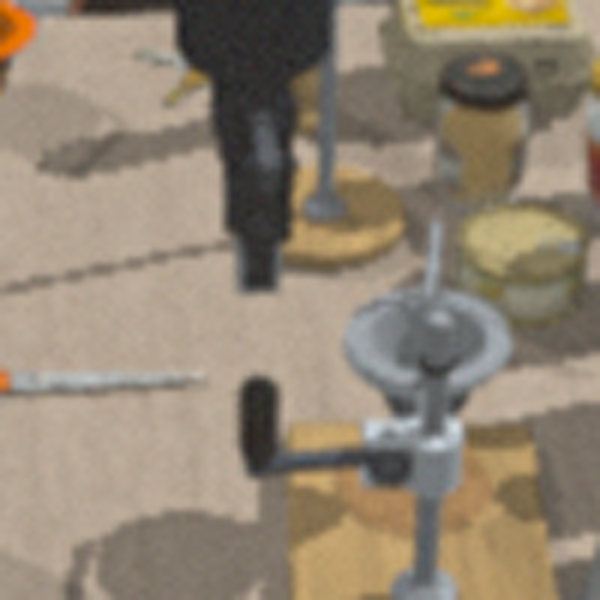

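View pics/w17.png

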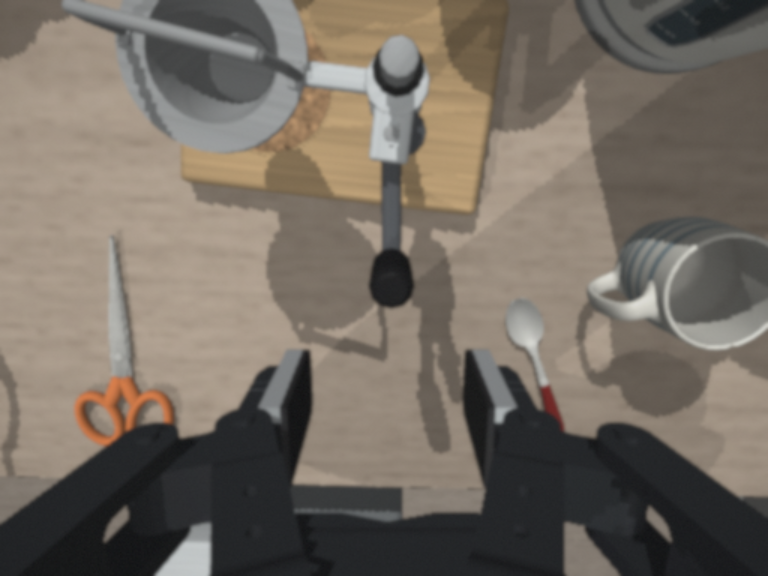

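Run:
```python
from h import *
w=dict(np.load("w17.npz"))
for u,n in [((391,285),"knobtop"),((399,52),"posttop"),((210,80),"rimc?")]:
  for b in (0,20):
    z={"knobtop":173,"posttop":210,"rimc?":127}[n]
    print(n,b,onz(w,(u[0]/1.5,u[1]/1.5),z-b).round(1))
```

```text
knobtop 0 [466.7 -96.7 173. ]
knobtop 20 [460.9 -96.8 153. ]
posttop 0 [558.9 -97.  210. ]
posttop 20 [562.1 -97.1 190. ]
rimc? 0 [557.1  -3.9 127. ]
rimc? 20 [559.2   3.  107. ]
```

Call:
{"name": "send_rows", "arguments": {
  "plan": [
    {"rotation":[0.004,0,-0.02],"offset":[0.28,0.08,0],"hand":0.45},
    {"rotation":[0,0,0],"offset":[0,0,0.8],"hand":0.45},
    {"rotation":[0,0,0],"offset":[0,0,0.9],"hand":0.45},
    {"rotation":[0,0,0],"offset":[0,0,0.9],"hand":0.45},
    {"rotation":[0,0,0],"offset":[0,0,0.9],"hand":0.45},
    {"rotation":[0,0,0],"offset":[0,0,0.8],"hand":0.45},
    {"rotation":[0,0,0],"offset":[0,0,0],"hand":0.45}
  ]
}}

```text
t: 20.42
ee_pos: [465.7, -93.1, 128.9]
eef_rot: [-3.125, 0.002, 0.063]
contact_force: [-0.6, -0.9, -0.9]
gripper_width: 47.3
```

Run:
```python
from h import *
f=grab_frame("scene"); g=grab_frame("side"); st=status.read_state();print(st["t"],st["ee_pos"],st["eef_rot"],st["gripper_width"],st["contact_force"])
a=cv2.resize(f["frame"][125:175,250:310,::-1],None,fx=6,fy=6,interpolation=2);b=cv2.resize(g["frame"][190:240,250:310,::-1],None,fx=6,fy=6,interpolation=2)
cv2.imwrite("pics/p18.png",np.hstack([a,b]))
```

```text
20.525 [467.19276876 -93.70744382 130.8109253 ] [-3.12601031e+00 -9.52668211e-04  6.30668026e-02] 46.54356480317494 [ 0.89360017 -0.25184338  0.38238752]
```

View pics/p18.png

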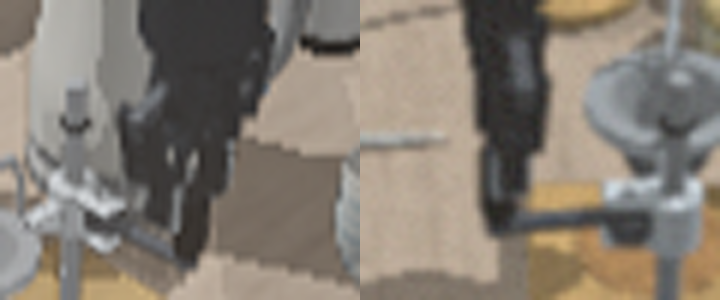

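Call:
{"name": "send_rows", "arguments": {
  "plan": [
    {"rotation":[-0.01,0,0],"offset":[0,0.12,0.35],"hand":0.45},
    {"rotation":[0,0,0],"offset":[0,0,0.3],"hand":0.45},
    {"rotation":[0,0,0],"offset":[0,0,0],"hand":0.45}
  ]
}}

```text
t: 20.9
ee_pos: [469.1, -96.8, 118.9]
eef_rot: [3.139, -0.005, 0.063]
contact_force: [0.6, 1.0, -0.1]
gripper_width: 47.3
```

Run:
```python
from h import *
f=grab_frame("scene"); g=grab_frame("side"); w,st=wrist();print(st["t"],st["ee_pos"],st["eef_rot"],st["gripper_width"],st["contact_force"])
a=cv2.resize(f["frame"][125:175,250:310,::-1],None,fx=6,fy=6,interpolation=2);b=cv2.resize(g["frame"][190:240,250:310,::-1],None,fx=6,fy=6,interpolation=2)
cv2.imwrite("pics/p19.png",np.hstack([a,b]))
cv2.imwrite("pics/w19.png",w["frame"][:,:,::-1])
```

```text
21.0 [469.41149205 -96.87682982 119.37635455] [ 3.13837818 -0.00556353  0.06319898] 46.71375996693128 [0.23127821 0.72476727 0.21869457]
```

View pics/p19.png

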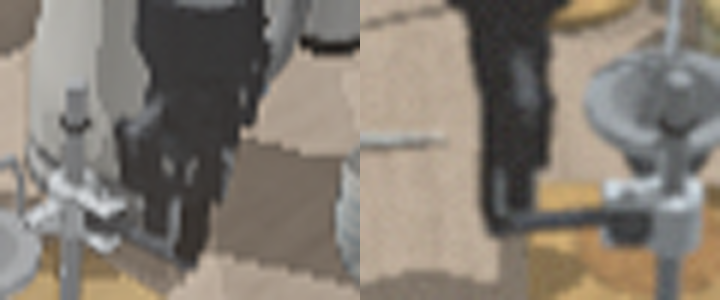

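View pics/w19.png

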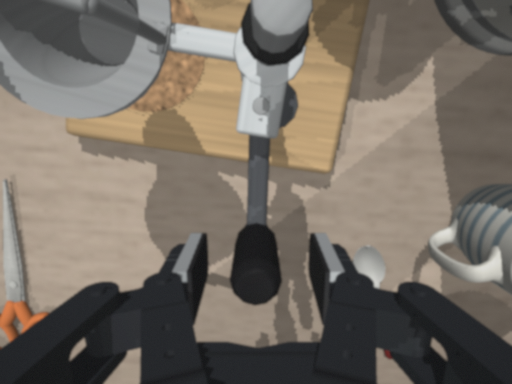

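Call:
{"name": "send_rows", "arguments": {
  "plan": [
    {"rotation":[0,0.003,0],"offset":[-0.14,0,0.05],"hand":0.45},
    {"rotation":[0,0,0],"offset":[0,0,0],"hand":1},
    {"rotation":[0,0,0],"offset":[0,0,0],"hand":1},
    {"rotation":[0,0,0],"offset":[0,0,0],"hand":1}
  ],
  "newtons": 70
}}

```text
t: 21.55
ee_pos: [466.8, -97.2, 119.2]
eef_rot: [3.138, -0.012, 0.063]
contact_force: [0.1, -0.0, -1.1]
gripper_width: 19.2
```

Run:
```python
from h import *
f=grab_frame("scene"); g=grab_frame("side"); w,st=wrist();print(st["t"],st["ee_pos"],st["eef_rot"],st["gripper_width"],st["contact_force"])
crop(f,220,100,320,180,6,"s20.png");crop(g,240,180,340,260,6,"d20.png")
```

```text
21.65 [466.82463693 -97.25086196 119.17939635] [ 3.1381147  -0.01160639  0.06309303] 19.51815813689 [-1.12241885  1.24212008  0.85649301]
```

View pics/d20.png

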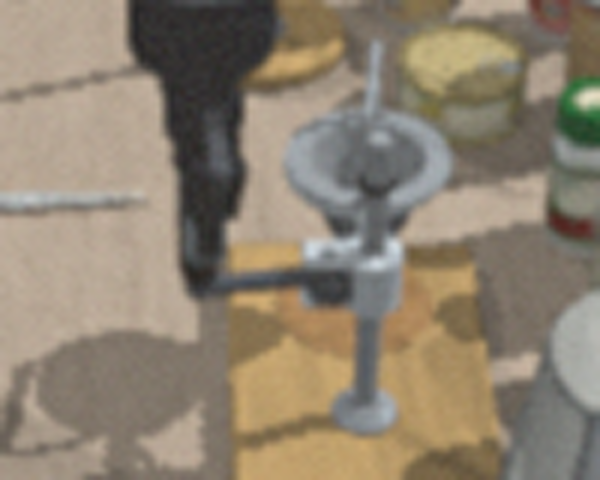

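View pics/s20.png

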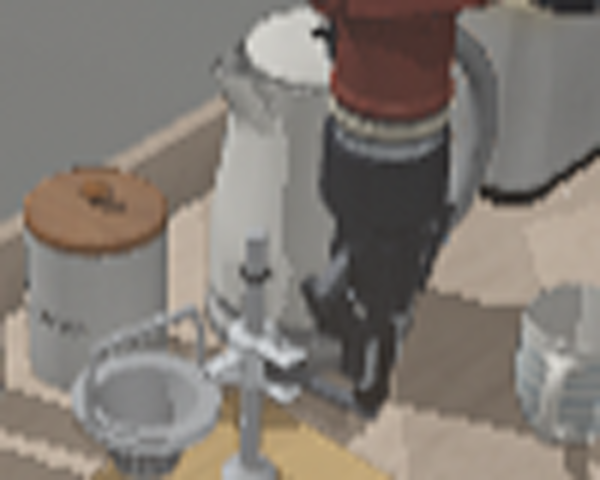

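Call:
{"name": "send_rows", "arguments": {
  "plan": [
    {"rotation":[0,0,0],"offset":[0,0,-0.4],"hand":1},
    {"rotation":[0,0,0],"offset":[0,0,-0.4],"hand":1},
    {"rotation":[0,0,0],"offset":[0,0,-0.4],"hand":1},
    {"rotation":[0,0,0],"offset":[0,0,-0.4],"hand":1},
    {"rotation":[0,0,0],"offset":[0,0,0],"hand":1}
  ]
}}

```text
t: 22.32
ee_pos: [466.9, -97.1, 152.5]
eef_rot: [3.138, -0.013, 0.063]
contact_force: [0.6, -0.1, -1.8]
gripper_width: 19.5
```

Run:
```python
from h import *
f=grab_frame("scene"); g=grab_frame("side"); w,st=wrist();print(st["t"],st["ee_pos"],st["eef_rot"],st["gripper_width"],st["contact_force"])
crop(f,220,100,320,180,6,"s21.png");crop(g,260,180,360,260,6,"d21.png")
cv2.imwrite("pics/w21.png",cv2.resize(w["frame"][:,:,::-1],None,fx=1.5,fy=1.5))
```

```text
22.425 [466.88066862 -97.08650725 151.8637362 ] [ 3.13802462 -0.01318424  0.06275461] 19.313184937601175 [ 0.94304948 -0.08203708 -2.95435901]
```

View pics/d21.png

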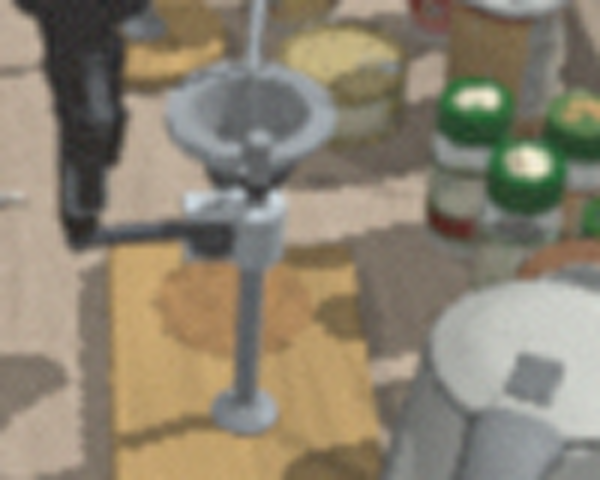

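View pics/s21.png

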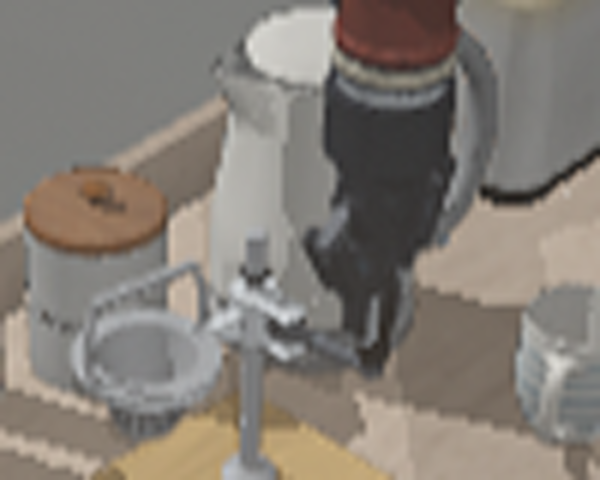

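View pics/w21.png

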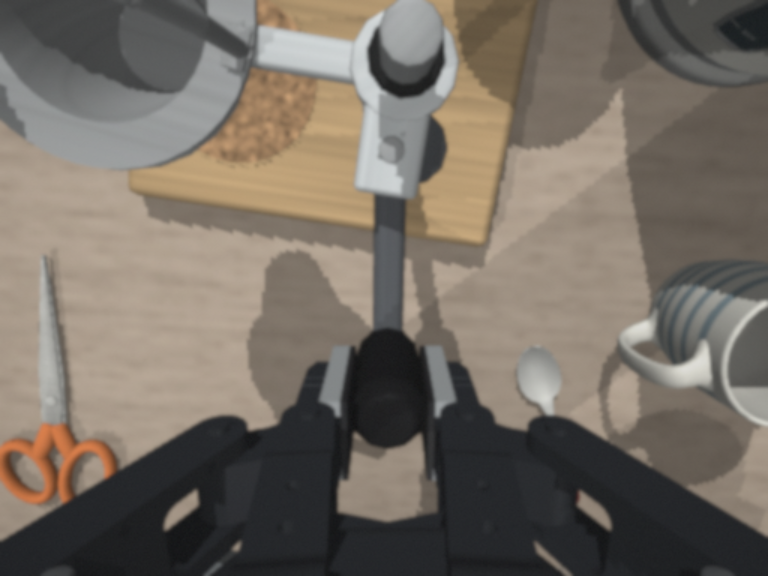

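Run:
```python
from h import *
F=[dict(np.load(f"f{i}.npz")) for i in (12,13,16)];G=[dict(np.load(f"g{i}.npz")) for i in (11,12,13,16)]
zs=np.arange(160,216,2.0)
P=np.c_[np.full_like(zs,558.2),np.full_like(zs,-95.2),zs]
for nm,L in (("scene",F),("side",G)):
    im=np.mean([l["frame"].astype(float).mean(2) for l in L],0).astype(np.float32)
    uv=proj(L[0],P).astype(np.float32)
    vals=sum(cv2.remap(im,uv[None,:,0]+d,uv[None,:,1],cv2.INTER_LINEAR)[0] for d in (-1,0,1))/3
    print(nm); print([(int(z),int(v)) for z,v in zip(zs,vals)])
```

```text
scene
[(160, 120), (162, 121), (164, 121), (166, 122), (168, 122), (170, 113), (172, 104), (174, 91), (176, 76), (178, 77), (180, 91), (182, 104), (184, 113), (186, 123), (188, 122), (190, 122), (192, 122), (194, 122), (196, 121), (198, 121), (200, 121), (202, 119), (204, 117), (206, 134), (208, 153), (210, 161), (212, 167), (214, 170)]
side
[(160, 100), (162, 100), (164, 100), (166, 97), (168, 94), (170, 84), (172, 72), (174, 68), (176, 66), (178, 77), (180, 90), (182, 94), (184, 98), (186, 99), (188, 99), (190, 99), (192, 98), (194, 98), (196, 99), (198, 98), (200, 99), (202, 110), (204, 122), (206, 141), (208, 157), (210, 159), (212, 158), (214, 144)]
```

Call:
{"name": "send_rows", "arguments": {
  "plan": [
    {"rotation":[0,0,0],"offset":[0,0,-0.3],"hand":1},
    {"rotation":[0,0,0],"offset":[0,0,-0.25],"hand":1},
    {"rotation":[0,0,0],"offset":[0,0,0],"hand":1}
  ]
}}

```text
t: 22.85
ee_pos: [466.9, -97.0, 163.0]
eef_rot: [3.138, -0.013, 0.062]
contact_force: [2.4, -1.0, -3.0]
gripper_width: 19.5
```

Run:
```python
from h import *
f=grab_frame("scene"); g=grab_frame("side"); w,st=wrist();print(st["t"],st["ee_pos"],st["eef_rot"],st["gripper_width"],st["contact_force"])
a=cv2.resize(f["frame"][130:170,240:290,::-1],None,fx=7,fy=7,interpolation=2);b=cv2.resize(g["frame"][190:230,280:330,::-1],None,fx=7,fy=7,interpolation=2)
cv2.imwrite("pics/p22.png",np.hstack([a,b]))
zs=np.arange(146,216,2.0)
P=np.c_[np.full_like(zs,558.2),np.full_like(zs,-95.2),zs]
for nm,l in (("scene",f),("side",g)):
    im=l["frame"].astype(np.float32).mean(2)
    uv=proj(l,P).astype(np.float32)
    vals=sum(cv2.remap(im,uv[None,:,0]+d,uv[None,:,1],cv2.INTER_LINEAR)[0] for d in (-1,0,1))/3
    print(nm); print([(int(z),int(v)) for z,v in zip(zs,vals)])
```

```text
22.95 [466.86904641 -96.99052704 162.72809483] [ 3.13834202 -0.01343007  0.06243423] 19.47203710810989 [ 2.12992882 -0.26374751 -2.38853384]
scene
[(146, 146), (148, 145), (150, 145), (152, 145), (154, 145), (156, 144), (158, 144), (160, 143), (162, 143), (164, 148), (166, 161), (168, 173), (170, 168), (172, 163), (174, 138), (176, 109), (178, 95), (180, 98), (182, 102), (184, 112), (186, 123), (188, 123), (190, 123), (192, 122), (194, 122), (196, 122), (198, 122), (200, 122), (202, 119), (204, 117), (206, 135), (208, 153), (210, 161), (212, 168), (214, 171)]
side
[(146, 120), (148, 121), (150, 121), (152, 121), (154, 120), (156, 120), (158, 119), (160, 119), (162, 129), (164, 140), (166, 160), (168, 181), (170, 157), (172, 126), (174, 99), (176, 72), (178, 77), (180, 86), (182, 91), (184, 95), (186, 97), (188, 99), (190, 99), (192, 98), (194, 98), (196, 97), (198, 99), (200, 102), (202, 111), (204, 121), (206, 139), (208, 154), (210, 158), (212, 157), (214, 142)]
```

View pics/p22.png

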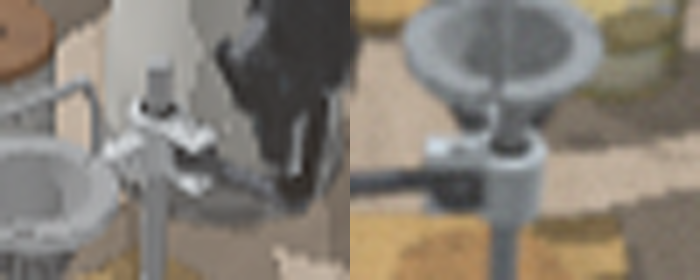

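Run:
```python
from h import *
f=dict(np.load("f16.npz"));g=dict(np.load("g16.npz"))
def pr(l,zs):
    P=np.c_[np.full_like(zs,558.2),np.full_like(zs,-95.2),zs]
    im=l["frame"].astype(np.float32).mean(2); uv=proj(l,P).astype(np.float32)
    return sum(cv2.remap(im,uv[None,:,0]+d,uv[None,:,1],cv2.INTER_LINEAR)[0] for d in (-1,0,1))/3
zs=np.arange(106,146,1.)
for nm,l in (("scene",f),("side",g)): print(nm,[(int(z),int(v)) for z,v in zip(zs,pr(l,zs))])
f=grab_frame("scene");g=grab_frame("side"); print(status.read_state()["ee_pos"])
zs=np.arange(156,190,1.)
for nm,l in (("scene",f),("side",g)): print(nm,[(int(z),int(v)) for z,v in zip(zs,pr(l,zs))])
```

```text
scene [(106, 144), (107, 144), (108, 144), (109, 144), (110, 144), (111, 144), (112, 143), (113, 142), (114, 141), (115, 140), (116, 139), (117, 140), (118, 143), (119, 146), (120, 149), (121, 151), (122, 158), (123, 167), (124, 175), (125, 182), (126, 189), (127, 186), (128, 183), (129, 181), (130, 178), (131, 172), (132, 163), (133, 154), (134, 144), (135, 135), (136, 130), (137, 126), (138, 123), (139, 120), (140, 117), (141, 117), (142, 117), (143, 118), (144, 118), (145, 119)]
side [(106, 121), (107, 122), (108, 122), (109, 122), (110, 123), (111, 123), (112, 121), (113, 120), (114, 119), (115, 117), (116, 123), (117, 128), (118, 133), (119, 138), (120, 149), (121, 159), (122, 171), (123, 183), (124, 185), (125, 183), (126, 182), (127, 180), (128, 173), (129, 160), (130, 146), (131, 135), (132, 124), (133, 117), (134, 110), (135, 104), (136, 99), (137, 100), (138, 101), (139, 102), (140, 103), (141, 103), (142, 102), (143, 102), (144, 102), (145, 101)]
[466.87692328 -96.98793215 162.54079619]
scene [(156, 144), (157, 144), (158, 143), (159, 144), (160, 145), (161, 146), (162, 147), (163, 149), (164, 154), (165, 161), (166, 168), (167, 175), (168, 180), (169, 177), (170, 172), (171, 168), (172, 164), (173, 152), (174, 136), (175, 120), (176, 103), (177, 87), (178, 90), (179, 93), (180, 96), (181, 99), (182, 103), (183, 107), (184, 113), (185, 118), (186, 123), (187, 123), (188, 123), (189, 123)]
side [(156, 120), (157, 120), (158, 120), (159, 120), (160, 120), (161, 127), (162, 134), (163, 141), (164, 149), (165, 158), (166, 167), (167, 177), (168, 187), (169, 177), (170, 161), (171, 145), (172, 129), (173, 114), (174, 99), (175, 84), (176, 70), (177, 70), (178, 75), (179, 80), (180, 86), (181, 89), (182, 91), (183, 94), (184, 96), (185, 97), (186, 98), (187, 99), (188, 100), (189, 99)]
```

Call:
{"name": "send_rows", "arguments": {
  "plan": [
    {"rotation":[0,0,0],"offset":[0,0,-0.1],"hand":1},
    {"rotation":[0,0,0],"offset":[0,0,0],"hand":1},
    {"rotation":[0,0,0],"offset":[0,0,0],"hand":1}
  ]
}}

```text
t: 23.48
ee_pos: [466.9, -97.0, 164.4]
eef_rot: [3.138, -0.013, 0.062]
contact_force: [2.4, -0.3, -3.3]
gripper_width: 19.2
```

Run:
```python
from h import *
w,st=wrist();print(st["t"],st["ee_pos"],st["eef_rot"],st["joints"],st["gripper_width"],st["contact_force"])
cv2.imwrite("pics/w23.png",cv2.resize(w["frame"][0:200,180:400,::-1],None,fx=3.5,fy=3,interpolation=2))
```

```text
23.475 [466.88684208 -96.97368394 164.4099179 ] [ 3.13845249 -0.01346999  0.06236772] [-0.35392834 -0.07548163  2.00228501  0.00276124  1.20120117  1.15354145] 19.23283956889939 [ 2.42218526 -0.30863659 -3.33879562]
```

View pics/w23.png

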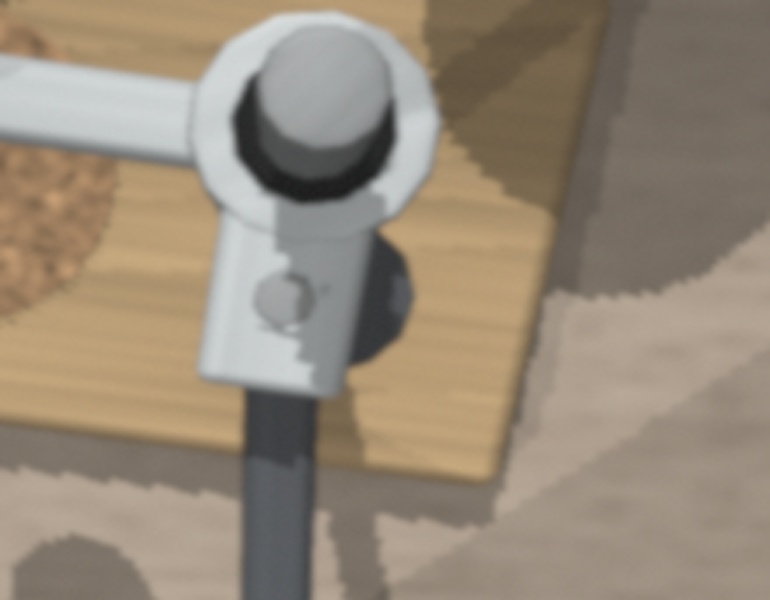

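Call:
{"name": "send_rows", "arguments": {
  "plan": [
    {"rotation":[0,0,-0.064],"offset":[0.0175,0.35,0],"hand":1},
    {"rotation":[0,0,-0.064],"offset":[0.0175,0.35,0],"hand":1},
    {"rotation":[0,0,-0.064],"offset":[0.0175,0.35,0],"hand":1},
    {"rotation":[0,0,-0.064],"offset":[0.0175,0.35,0],"hand":1}
  ]
}}

```text
t: 24.02
ee_pos: [473.6, -123.8, 164.3]
eef_rot: [3.135, -0.01, 0.477]
contact_force: [1.8, 0.4, -2.7]
gripper_width: 19.8
```

```bash
cat >> h.py <<'E'
def lev():
    st=status.read_state(); p=st["ee_pos"]; r=p[:2]-[534.4,-92.6]
    X=r@[.9943,-.1066];Y=r@[.1066,.9943]
    print("t",round(st["t"],2),"ee",p.round(1),"rot",st["eef_rot"].round(3),"r",np.hypot(X,Y).round(1),"theta",np.arctan2(-X,-Y).round(3),"w",st["gripper_width"].round(1),"F",st["contact_force"].round(1),"j",st["joints"].round(2))
E
python3 -c "from h import *; lev()"
```

```text
Traceback (most recent call last):
  File "h.py", line 30, in lev
    print("t",round(st["t"],2),"ee",p.round(1),"rot",st["eef_rot"].round(3),"r",np.hypot(X,Y).round(1),"theta",np.arctan2(-X,-Y).round(3),"w",st["gripper_width"].round(1),"F",st["contact_force"].round(1),"j",st["joints"].round(2))
                                                                                                                                              ^^^^^^^^^^^^^^^^^^^^^^^^^
AttributeError: 'float' object has no attribute 'round'
```

Call:
{"name": "send_rows", "arguments": {
  "plan": [
    {"rotation":[0,0,-0.064],"offset":[0.0175,0.35,0],"hand":1},
    {"rotation":[0,0,-0.064],"offset":[0.0175,0.35,0],"hand":1},
    {"rotation":[0,0,-0.064],"offset":[0.0175,0.35,0],"hand":1},
    {"rotation":[0,0,-0.064],"offset":[0.0175,0.35,0],"hand":1}
  ]
}}

```text
t: 24.52
ee_pos: [490.6, -145.8, 164.1]
eef_rot: [3.135, -0.007, 0.89]
contact_force: [1.3, -0.4, -2.1]
gripper_width: 19.9
```

```bash
sed -i 's/st\["gripper_width"\].round(1)/round(st["gripper_width"],1)/' h.py
python3 -c "from h import *; lev()"
```

```text
t 24.52 ee [ 490.6 -145.8  164.1] rot [ 3.135 -0.007  0.89 ] r 68.9 theta 0.583 w 19.9 F [ 1.3 -0.4 -2.1] j [-0.43  0.01  1.92  0.01  1.2   0.25]
```

Call:
{"name": "send_rows", "arguments": {
  "plan": [
    {"rotation":[0,0,-0.064],"offset":[0.0175,0.35,0],"hand":1},
    {"rotation":[0,0,-0.064],"offset":[0.0175,0.35,0],"hand":1},
    {"rotation":[0,0,-0.064],"offset":[0.0175,0.35,0],"hand":1},
    {"rotation":[0,0,-0.064],"offset":[0.0175,0.35,0],"hand":1},
    {"rotation":[0,0,-0.064],"offset":[0.0175,0.35,0],"hand":1}
  ]
}}

```text
t: 25.15
ee_pos: [521.0, -160.8, 165.0]
eef_rot: [3.139, -0.004, 1.404]
contact_force: [0.4, -0.5, 0.0]
gripper_width: 19.5
```

Run:
```python
from h import *
lev(); f=grab_frame("scene"); g=grab_frame("side")
a=cv2.resize(f["frame"][120:190,220:290,::-1],None,fx=5,fy=5,interpolation=2);b=cv2.resize(g["frame"][180:250,260:330,::-1],None,fx=5,fy=5,interpolation=2)
cv2.imwrite("pics/p24.png",np.hstack([a,b]))
```

```text
t 25.15 ee [ 521.  -160.8  165. ] rot [ 3.139 -0.004  1.404] r 69.5 theta 0.088 w 19.5 F [ 0.4 -0.5  0. ] j [-0.43  0.08  1.84  0.    1.21 -0.27]
```

View pics/p24.png

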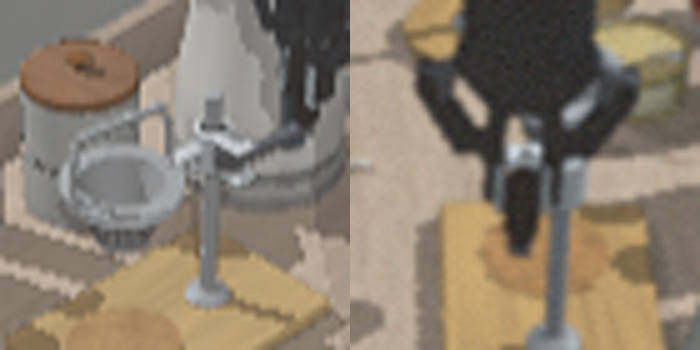

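Call:
{"name": "send_rows", "arguments": {
  "plan": [
    {"rotation":[0,0,-0.05],"offset":[0.0175,0.35,0],"hand":1},
    {"rotation":[0,0,0],"offset":[0,0.25,0],"hand":1}
  ]
}}

```text
t: 25.5
ee_pos: [528.3, -161.8, 165.2]
eef_rot: [-3.133, -0.003, 1.481]
contact_force: [-12.6, 2.8, 7.1]
gripper_width: 19.4
```

Run:
```python
from h import *
lev(); w,_=wrist()
cv2.imwrite("pics/w25.png",cv2.resize(w["frame"][:,:,::-1],None,fx=1.5,fy=1.5))
```

```text
t 25.5 ee [ 528.3 -161.8  165.2] rot [-3.133e+00 -3.000e-03  1.481e+00] r 69.5 theta -0.019 w 19.4 F [-12.6   2.8   7.1] j [-0.42  0.11  1.81 -0.    1.23 -0.33]
```

View pics/w25.png

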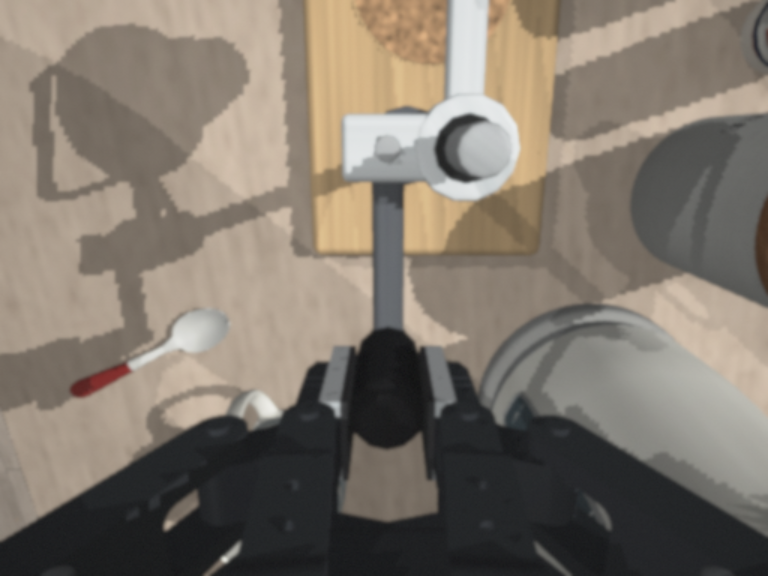

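Call:
{"name": "send_rows", "arguments": {
  "plan": [
    {"rotation":[0,0,0],"offset":[0,0,0],"hand":1},
    {"rotation":[0,0,0],"offset":[0,0,0],"hand":1}
  ]
}}

```text
t: 25.8
ee_pos: [527.5, -161.6, 165.6]
eef_rot: [-3.131, -0.003, 1.479]
contact_force: [-0.6, -0.6, -1.5]
gripper_width: 19.4
```

Run:
```python
from h import *
lev(); f=grab_frame("scene"); g=grab_frame("side"); w,_=wrist()
a=cv2.resize(f["frame"][120:180,220:280,::-1],None,fx=6,fy=6,interpolation=2);b=cv2.resize(g["frame"][180:240,260:320,::-1],None,fx=6,fy=6,interpolation=2)
cv2.imwrite("pics/p26.png",np.hstack([a,b]))
cv2.imwrite("pics/w26.png",cv2.resize(w["frame"][40:160,210:370,::-1],None,fx=5,fy=5,interpolation=2))
for nm,l in (("scene",f),):
    zs=np.arange(156,190,1.);P=np.c_[np.full_like(zs,558.2),np.full_like(zs,-95.2),zs]
    im=l["frame"].astype(np.float32).mean(2); uv=proj(l,P).astype(np.float32)
    v=sum(cv2.remap(im,uv[None,:,0]+d,uv[None,:,1],cv2.INTER_LINEAR)[0] for d in (-1,0,1))/3
    print([(int(z),int(q)) for z,q in zip(zs,v)])
```

```text
t 25.8 ee [ 527.5 -161.6  165.6] rot [-3.131e+00 -3.000e-03  1.479e+00] r 69.3 theta -0.007 w 19.4 F [-0.6 -0.6 -1.5] j [-0.42  0.11  1.82 -0.    1.23 -0.33]
[(156, 113), (157, 113), (158, 114), (159, 115), (160, 116), (161, 117), (162, 119), (163, 120), (164, 125), (165, 131), (166, 138), (167, 145), (168, 151), (169, 160), (170, 169), (171, 177), (172, 185), (173, 183), (174, 174), (175, 165), (176, 156), (177, 146), (178, 135), (179, 125), (180, 114), (181, 103), (182, 99), (183, 103), (184, 109), (185, 114), (186, 119), (187, 119), (188, 119), (189, 120)]
```

View pics/p26.png

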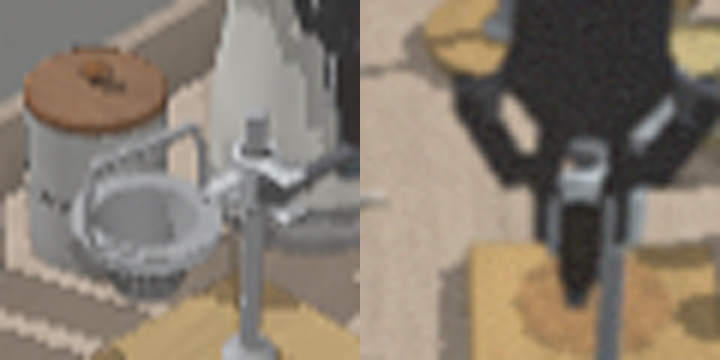

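View pics/w26.png

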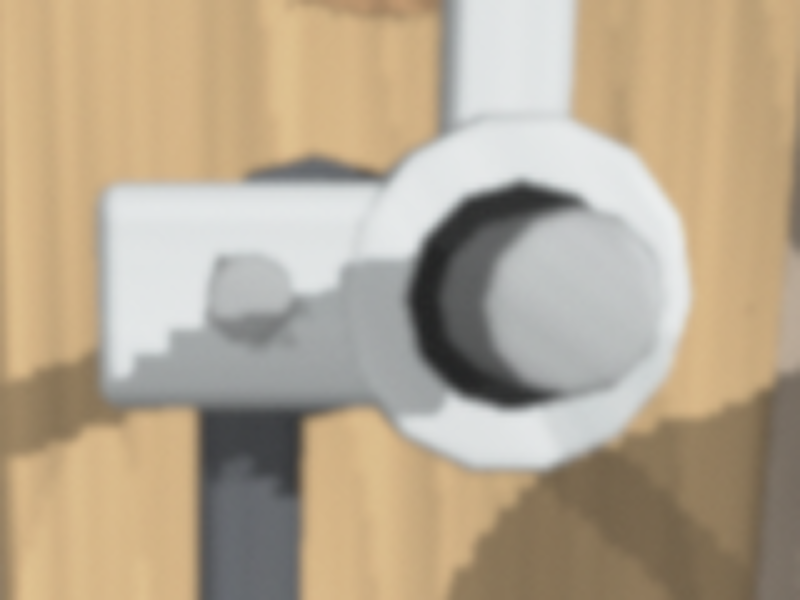

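Run:
```python
from h import *
lev(); F=[grab_frame("scene") for _ in range(3)]; g=grab_frame("side"); g0=dict(np.load("g16.npz")); f0=dict(np.load("f16.npz"))
f=F[0]; print(status.read_state()["ee_pos"])
c=lambda l,x,y:cv2.resize(l["frame"][y:y+28,x:x+24,::-1],None,fx=16,fy=16,interpolation=2)
cv2.imwrite("pics/p27.png",np.hstack([c(f0,251,135),c(f,251,135)]))
cv2.imwrite("pics/p28.png",np.hstack([c(g0,290,195),c(g,290,195)]))
```

```text
t 25.95 ee [ 527.4 -161.6  165.6] rot [-3.131e+00 -3.000e-03  1.479e+00] r 69.3 theta -0.006 w 19.6 F [-1.4 -0.8 -0.6] j [-0.42  0.11  1.82 -0.    1.23 -0.33]
[ 527.4467571  -161.58469405  165.55958142]
```

View pics/p27.png

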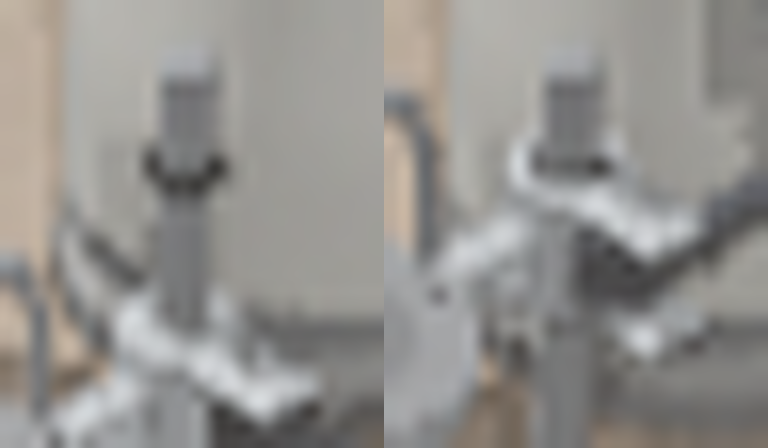

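View pics/p28.png

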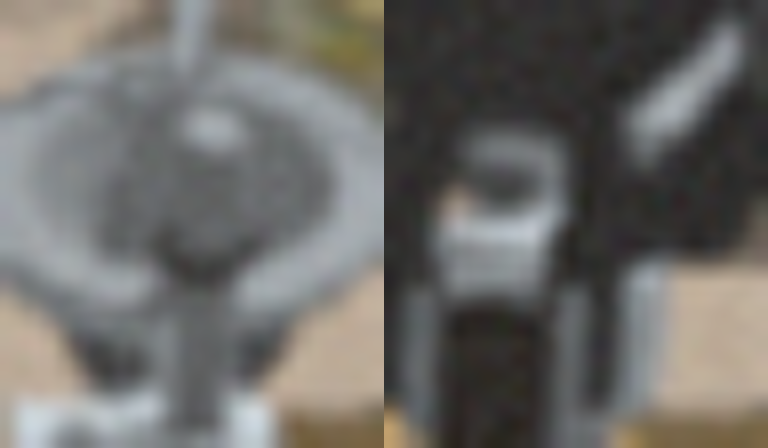

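Run:
```python
from h import *
W=[wrist()[0] for _ in range(3)]
im=np.mean([w["frame"].astype(np.float32).mean(2) for w in W],0)
for r in (98,99,100): print(r,[(c,int(v)) for c,v in zip(range(270,352),im[r,270:352])])
w=W[0]
c=np.array([558.2,-95.2])
print("cam",-w["extrinsics"][:3,:3].T@w["extrinsics"][:3,3])
for z,r in ((181,16),(181,10.5),(185,10.5),(185,7),(181,7),(210,7)):
    t=np.linspace(0,2*np.pi,73);P=np.c_[c[0]+r*np.cos(t),c[1]+r*np.sin(t),np.full(73,z)]
    q=proj(w,P); print(z,r,"x",q[:,0].min().round(1),q[:,0].max().round(1),"y",q[:,1].min().round(1),q[:,1].max().round(1))
```

```text
98 [(270, 201), (271, 203), (272, 203), (273, 200), (274, 191), (275, 182), (276, 176), (277, 169), (278, 163), (279, 162), (280, 165), (281, 166), (282, 165), (283, 165), (284, 165), (285, 165), (286, 165), (287, 165), (288, 165), (289, 160), (290, 142), (291, 109), (292, 69), (293, 43), (294, 37), (295, 37), (296, 40), (297, 52), (298, 71), (299, 85), (300, 91), (301, 93), (302, 93), (303, 94), (304, 93), (305, 96), (306, 107), (307, 130), (308, 154), (309, 171), (310, 179), (311, 183), (312, 186), (313, 187), (314, 188), (315, 190), (316, 189), (317, 190), (318, 191), (319, 192), (320, 192), (321, 192), (322, 192), (323, 192), (324, 192), (325, 192), (326, 193), (327, 194), (328, 194), (329, 195), (330, 195), (331, 196), (332, 195), (333, 195), (334, 195), (335, 194), (336, 195), (337, 196), (338, 198), (339, 202), (340, 205), (341, 207), (342, 212), (343, 220), (344, 227), (345, 231), (346, 230), (347, 220), (348, 198), (349, 183), (350, 179), (351, 178)]
99 [(270, 170), (271, 175), (272, 177), (273, 176), (274, 172), (275, 168), (276, 166), (277, 164), (278, 161), (279, 162), (2
[... 1372 characters left out ...]
 185), (315, 186), (316, 187), (317, 188), (318, 188), (319, 190), (320, 190), (321, 191), (322, 191), (323, 191), (324, 190), (325, 191), (326, 191), (327, 191), (328, 191), (329, 192), (330, 193), (331, 194), (332, 194), (333, 195), (334, 195), (335, 195), (336, 194), (337, 194), (338, 195), (339, 198), (340, 202), (341, 205), (342, 211), (343, 219), (344, 227), (345, 231), (346, 229), (347, 217), (348, 194), (349, 181), (350, 179), (351, 178)]
cam [535.00499227 -93.0926474  334.30559779]
181 16 x 277.9 349.9 y 56.5 131.2
181 10.5 x 290.2 337.5 y 70.0 119.0
185 10.5 x 291.0 339.5 y 69.3 119.6
185 7 x 299.0 331.4 y 78.0 111.5
181 7 x 298.1 329.6 y 78.4 111.1
210 7 x 306.6 345.5 y 74.5 114.8
```

Run:
```python
from h import *
w=dict(np.load("w1.npz")); cam=-w["extrinsics"][:3,:3].T@w["extrinsics"][:3,3]; print(cam)
d=np.array([558.2,-95.2])-cam[:2]; h=np.hypot(*d)
im=cv2.resize(w["frame"][140:210,390:480,::-1],None,fx=8,fy=8,interpolation=2); cv2.imwrite("pics/w1c.png",im)
zs=np.arange(110,226,2.);P=np.c_[np.full_like(zs,558.2),np.full_like(zs,-95.2),zs]
uv=proj(w,P).astype(np.float32); I=w["frame"].astype(np.float32).mean(2)
v=cv2.remap(I,uv[None,:,0],uv[None,:,1],1)[0]
print([(int(z),int(a)) for z,a in zip(zs,v)]); print(uv[[0,-1]], (proj(w,[558.2,-95.2,180])-[390,140])*8)
# axis-equivalent z of near-side points at radius r
u=-d/h
for z,r in ((135,16),(210,7),(210,-7),(178,10.5),(180,10.5),(182,10.5),(184,7),(184,10.5)):
    p=np.r_[np.array([558.2,-95.2])+u*r,z]; q=proj(w,p)[0]
    t=np.argmin(np.hypot(*(proj(w,np.c_[np.full(1200,558.2),np.full(1200,-95.2),np.arange(110,230,.1)])-q).T)); print(z,r,110+t*.1)
```

```text
[ 3.83424464e+02 -5.44877586e-02  4.96423738e+02]
[(110, 196), (112, 196), (114, 194), (116, 189), (118, 178), (120, 163), (122, 140), (124, 115), (126, 95), (128, 85), (130, 81), (132, 80), (134, 81), (136, 81), (138, 82), (140, 81), (142, 81), (144, 82), (146, 82), (148, 81), (150, 81), (152, 81), (154, 81), (156, 81), (158, 81), (160, 78), (162, 67), (164, 50), (166, 38), (168, 37), (170, 50), (172, 67), (174, 77), (176, 81), (178, 82), (180, 82), (182, 82), (184, 82), (186, 82), (188, 81), (190, 82), (192, 81), (194, 82), (196, 83), (198, 92), (200, 118), (202, 144), (204, 155), (206, 158), (208, 159), (210, 160), (212, 159), (214, 158), (216, 153), (218, 131), (220, 99), (222, 84), (224, 77)]
[[410.58936 161.12166]
 [470.0981  187.08447]] [[419.14555768 279.97772881]]
135 16 110.0
210 7 199.60000000000002
210 -7 219.7
178 10.5 160.3
180 10.5 162.4
182 10.5 164.5
184 7 172.6
184 10.5 166.6
```

View pics/w1c.png

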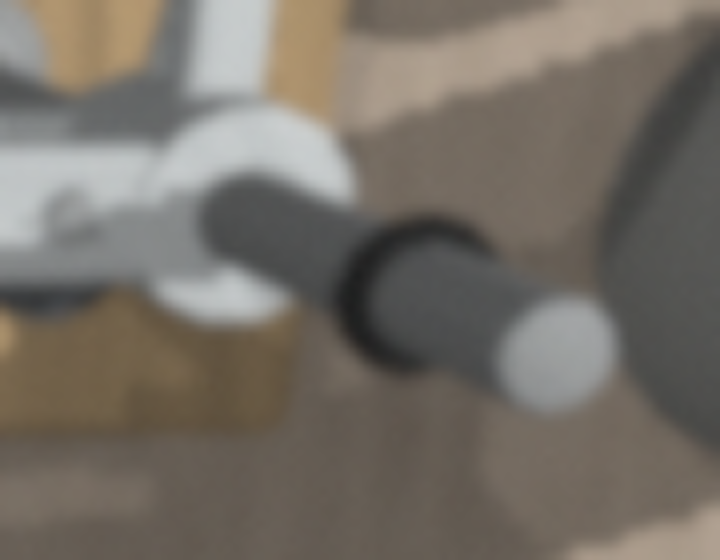

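The steep wrist view from earlier puts the rubber ring's lower face at about 179.6 mm. The collar top is at about 181.4 mm, given as 135 mm plus the 46.4 mm rise of the held knob. The lever is at its stop, and the basket looks level in the ring. Handing in.

```bash
python3 -c "
from h import *
lev()
from workcell import finish_job; print(finish_job())"
```

```text
t 26.3 ee [ 527.5 -161.6  165.6] rot [-3.130e+00 -3.000e-03  1.479e+00] r 69.3 theta -0.007 w 19.7 F [-1.8 -1.   0.1] j [-0.42  0.11  1.81 -0.    1.23 -0.33]
the job is handed in; nothing more can be done
None
```

I seated the steel basket in the ring, raised the arm by its knob to the rubber ring, swung the lever shut and handed in at about 26 s, still gripping the knob. `finish_job` gives no verdict, so what follows rests on my own checks.

**Last checks**
- **Lever:** about 0 rad by the geometry. It pushed back with about 13 N, as expected at its stop.
- **Collar height:** about 1.8 mm above the rubber ring's lower face (181.4 against 179.6 mm), inside the 5 mm limit. Of the three readings, this one and the scene view's edge heights (0 to 2 mm high) agree. How much of the rubber ring the collar hides in the scene view suggested up to 4.5 mm. I trusted the oblique wrist view most.
- **Basket:** looked level in the ring in the last scene picture. It measured 1 to 2 mm off centre just after I let go, and I did not measure it again after the raise.
- **Other objects:** the mug and spoon appear in the last wrist picture and the gripper never went near them. I did not measure whether any of the four had moved.

**What went wrong on the way**
- **First grasp missed:** the fingers shut just above the basket's bar. The camera views put the fingertips about 20 mm above where the reported TCP says they are. I allowed for that and the second grasp held.

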